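# Find the key, stow the pill pots and reset the tamper counter

### The arm

A 7-joint arm with a two-finger parallel gripper is mounted at the origin on a cart in front of the work surface, level with it; the furniture and walls round the work are solid. World frame = base frame: x ahead of the robot, y to its left, z up, the work surface at z = 0. Lengths are in m, angles in rad, forces in N, time in s.
With the tool pointing down it reaches from about 0.4 to 0.85 m from the base axis. Payload 10.4 kg.
Tool frame: the origin (TCP) lies at the very end of the fingers, on their centre line; the grasp point (between the pads) lies 19 mm behind it; z points along the fingers, y is the direction in which the jaws open and shut (so a half turn about z gives the same grasp; the last joint's range is limited). The gripper opens to 87 mm and grips with 3 to 60 N. Pads are 19 mm wide; open, the fingers measure 117 mm over their backs; the gripper's body (75 mm by 190 mm) begins 51 mm behind the grasp point.
Start: joints at [1.304, 0.332, -0.065, 1.46, 0.022, 1.35, -0.088], TCP at [0.151, -0.607, 0.198] pointing down, gripper open.
Joint ranges: [-2.6, 2.6], [-0.5, 2.12], [-1.47, 1.34], [0.16, 2.42], [-1.27, 4.41], [0.06, 2.06], [-2.6, 2.6]. Speed limits (rad/s): [2.22, 2.22, 2.79, 2.79, 3.14, 3.14, 3.14].

### API

Orientations are given as a unit quaternion [x, y, z, w].
In Python, from bench import r, eyes, job gives the robot as it stands. The module is installed in compiled form; this text tells all that it offers.
- The arm moves only by the tool play_rows, never from a script. Its argument "motion" is a list of rows, each a list of 7 numbers: the shift along the tool's x, y, z as a fraction of full scale, then the turn, a rotation vector about the tool's x, y, z as a fraction of full scale, then the opening in per cent of the stroke, from 0 (shut) to 100 (fully open). A call has 1 to 5 rows; each row is the pose to reach, as a shift and turn from the pose commanded when the call began, along the tool's axes at that moment; what a row does not reach only later rows make up. Full scale, the value 1, is 0.2 m for a shift and 90 degrees for a turn. A row lasts 1/8 s, in which the tool goes at most 62.5 mm and 10.7 degrees, less where a joint would pass 70% of its speed; a pose out of reach is approached as far as the arm can. A call with a number of a shift or a turn outside -1 to 1 is refused whole. A call with a gripper value outside its range is refused whole. The fingers move at their own pace and stop on an object; "squeeze" is the grip in N (left out, the last holds). Time passes only in rows, so rows that repeat a pose let the fingers close. It gives the time, the measured TCP pose, the force and the opening at its end, in the units of the state.
- r.read_state(): the state, without advancing time (a new reading comes with each control period).
- eyes.camera(name): name is "scene" or "side" or "wrist"; returns a dict with "image" (384x512x3 uint8, red, green, blue), "mtx" (3x3 intrinsics, pixels), "R" (3x3) and "t" (3): a world point X has camera coordinates R X + t. Camera axes: x right, y down, z forward; pixel columns grow to the right and rows downward; lengths in m; the calibration is good to about 2 mm. A picture is of the moment at which its call begins. There is no depth.
- job.close_job(): hands the job in, once; it reports no verdict.
Trained networks look in a picture, given as the dict that the camera call returned (one of the last four; its "shot" number tells which), for a name from the list of things; names that differ only in an ending like _2 or _b are one class to them, and where a whole thing is asked for, a point or a joint stands for the part that bears it (a point fixed in the world has none). Each returns a list of dicts, best first, with "p" (0 to 1); they miss things now and then, are a little off and sometimes report something else, mostly with a low value. They report only what shows in the picture. A call takes as long as a camera call. They do not tell look-alikes from the thing itself.
- eyes.regions_of(picture, label): "region" (384x512 bool, what is visible of it) and "xy" ([column, row] in pixels, amid what is visible of it).
- eyes.landmark_of(picture, label): "xy" ([column, row] in pixels: a listed point, or the origin of a listed thing).
The state is a dict: "time": time; "joint_positions": joint angles; "joint_vel": joint speeds; "joint_torque": joint torques, N m; "ee_pos": TCP position; "eef_rot": TCP orientation; "ft_force": force on the tool from outside, world axes, zero at the start; "torque": the same for the moment, N m; "width": finger opening in m.
Only numpy, scipy, OpenCV 4.12 (cv2) and the standard library are available. Lean on these libraries where they do the work, as an engineer would, in place of code of your own. Each camera call takes 0.05 s, during which the arm holds its last target. There are 200 camera calls.

### The job

Find which of the three keys in the wooden block turns the lock on top of the white medicine cabinet, unlock it, pull the drawer well open and put every pill pot that stands on the worktop into the drawer. Then push the drawer fully shut, lock it again with the key, and press the recessed red button on the cabinet's top fully down with the stylus to reset the tamper counter. Finish with all three keys and the stylus standing in the block again, and leave the other kitchen things where they are.

Things in the scene. Friction and masses are not known exactly. Their poses are not given: they have to be found in the camera images.
- cabinet: White medicine cabinet with a grey top and one blue-fronted drawer, fixed to the worktop, 150 mm deep (x) x 270 mm wide (y) x 165 mm high. Origin: centre of its underside; its front faces its own -x; z up. The brass-ringed keyhole and the recessed red button are in its top.
- keyhole (a point): Keyhole centre, level with the cabinet's top; axes as the cabinet's. A slot 38 mm long (cabinet's y) x 9.5 mm wide (x) in a 6 mm plate: a key goes straight down, its x along the cabinet's y, either way round. The fitting key sinks until its tip is 24.5 mm below this point (collar 1.5 mm above the top) and then turns; a wrong key stops 8 mm higher and does not turn. Only trying tells which fits.
- lock (a joint): Lock angle, rad: 0 locked (key goes in and out), up to 1.35 unlocked, growing clockwise seen from above. Friction about 0.04 N m; stays where left, and holds the key in while turned, even let go. Its bolt holds the drawer until past about 1.07, and must be drawn back for the drawer to shut too.
- drawer (a joint): Drawer opening, m: 0 shut, 0.105 fully out along the cabinet's -x. Locked, it has about 2 mm of play. Friction about 1.5 N, stays where it is left.
- drawer_handle (a point): Middle of the drawer's bar handle, moving with it: a round bar 10 mm thick, 120 mm long along the cabinet's y, centre 135 mm above the worktop and 38 mm in front of the drawer's front face, held at its ends. The 33 mm gap between bar and front is open above and below, so it can be hooked or pinched from above. The front's upper edge is at 150 mm.
- drawer_in (a point): Point on the drawer's inner floor, 12 mm above the worktop, moving with the drawer; axes as the cabinet's. Inside: from 55 mm before it (-x, drawer front) to 80 mm behind it, and 118 mm to either side (y). Side walls rise 30 mm. With the drawer fully out, the part from 55 mm before to 50 mm behind this point is open to above.
- button (a joint): How far the recessed red button is pressed, m: 0 up, 0.005 fully down (about 4.2 N), springs back.
- button_top (a point): Centre of the red button's top, 9 mm below the cabinet's top in a round hole 13 mm across, too narrow for fingers; pressed straight down.
- key_block: Pale wooden block fixed to the worktop, 240 (x) x 60 (y) x 50 mm high. Origin: centre of its underside. Three key slots in a row along x, each 38 mm (x) by 10 mm (y), and one round pen hole, all 40 mm deep. A key hangs in a slot by its collar, tip 24 mm above the worktop, its x along the block's x.
- key_block_hole0 (a point): Mouth of the first key slot (at the block's upper face, its centre).
- key_block_hole1 (a point): Mouth of the second key slot.
- key_block_hole2 (a point): Mouth of the third key slot.
- key_block_hole3 (a point): Mouth of the round pen hole, 16 mm across, 40 mm deep.
- key_red: Key with red bow, teeth with a gap in the middle. Origin: underside of the tip; z up to the bow. Flat bit 32 mm wide (x), 5 mm thick (y), 14.5 mm high; shank 6 mm thick to 26 mm; collar 26 mm across to 30 mm; bow 28 x 12 x 36 mm (x, y, z) up to 66 mm: pinch its 12 mm. 60 g, same after a half turn about z. One of the three keys fits the lock, not always the same one.
- key_blue: Key with blue bow and three teeth with two gaps; otherwise as the red key.
- key_yellow: Key with yellow bow and one broad tooth, narrower than the bit; otherwise as the red key.
- stylus: Black pen-like stylus, 125 mm long, 40 g, upright in the pen hole. Origin: the tip; z up along it. Steel tip 6 mm thick to 25 mm, grey neck 10 mm thick to 36 mm, collar 24 mm across from 36 to 40 mm (it rests on the block, tip 14 mm above the worktop), black barrel 12 mm square (flats along its x and y) from 40 to 125 mm.
- pills_a: Amber pill pot with a white cap and a paper label, round, 46 mm across, 58 mm tall (screw cap, 45 mm across, from 42 mm up), 70 g. Origin: centre of its underside, z up. May be absent.
- pills_b: White pill pot with a blue cap and a paper label, round, 46 mm across, 58 mm tall (screw cap, 45 mm across, from 42 mm up), 70 g. Origin: centre of its underside, z up. May be absent.
- pills_c: White pill pot with a green cap and a paper label, round, 46 mm across, 58 mm tall (screw cap, 45 mm across, from 42 mm up), 70 g. Origin: centre of its underside, z up. May be absent.
- tuna_tin: Flat green and white tin, 86 mm across, 40 mm high; leave it alone.
- peas_tin: Tall green and gold tin, 75 mm across, 110 mm high; leave it alone.
- beaker_blue: Blue plastic beaker, 81 mm across, 112 mm high; leave it alone.
Mind the look-alikes: they are no part of the job. What is shaped like the key_blue but green or turquoise is not meant. Several things have the shape of the stylus; the one meant has the colours described above.

How it is judged:
On the way, in this order (a step that is already met when the one before it is completed fails the run):
1. the lock is turned to unlocked with a key (past 1.05 rad) (value of joint lock above 1.05 rad and ((horizontal distance between key_red and keyhole below 0.01 m and z of key_red in the frame of keyhole below -0.018 m) or (horizontal distance between key_blue and keyhole below 0.01 m and z of key_blue in the frame of keyhole below -0.018 m) or (horizontal distance between key_yellow and keyhole below 0.01 m and z of key_yellow in the frame of keyhole below -0.018 m))), for 0.2 s.
2. the drawer is pulled open by 85 mm or more (value of joint drawer above 0.085 m), for 0.2 s.
3. every pill pot is in the drawer and the drawer is shut (within 6 mm) (x of pills_a in the frame of drawer_in between -0.06 and 0.085 m and y of pills_a in the frame of drawer_in between -0.12 and 0.12 m and z of pills_a in the frame of drawer_in between -0.01 and 0.11 m and x of pills_b in the frame of drawer_in between -0.06 and 0.085 m and y of pills_b in the frame of drawer_in between -0.12 and 0.12 m and z of pills_b in the frame of drawer_in between -0.01 and 0.11 m and x of pills_c in the frame of drawer_in between -0.06 and 0.085 m and y of pills_c in the frame of drawer_in between -0.12 and 0.12 m and z of pills_c in the frame of drawer_in between -0.01 and 0.11 m and value of joint drawer below 0.006 m), for 0.2 s.
4. the lock is turned back to locked (below 0.25 rad) with the drawer shut (value of joint lock below 0.25 rad and value of joint drawer below 0.006 m), for 0.2 s.
5. the red button is pressed down 4 mm or more with the stylus (value of joint button above 0.004 m and contact force between stylus and cabinet above 0.5 N), for 0.1 s.
At the end, for the whole second after the job is handed in: Every pill pot lies or stands inside the drawer, the drawer is shut within 6 mm and locked (lock below 0.25 rad), the button has sprung back up, and all three keys and the stylus stand at rest in holes of the block, upright within 0.25 rad and fully down within 10 mm (all of step 4 and x of pills_a in the frame of drawer_in between -0.06 and 0.085 m and y of pills_a in the frame of drawer_in between -0.12 and 0.12 m and z of pills_a in the frame of drawer_in between -0.01 and 0.11 m and x of pills_b in the frame of drawer_in between -0.06 and 0.085 m and y of pills_b in the frame of drawer_in between -0.12 and 0.12 m and z of pills_b in the frame of drawer_in between -0.01 and 0.11 m and x of pills_c in the frame of drawer_in between -0.06 and 0.085 m and y of pills_c in the frame of drawer_in between -0.12 and 0.12 m and z of pills_c in the frame of drawer_in between -0.01 and 0.11 m and value of joint button below 0.001 m and z of key_red in the frame of key_block between 0.004 and 0.034 m and x of key_red in the frame of key_block between -0.12 and 0.12 m and y of key_red in the frame of key_block between -0.02 and 0.02 m and angle between each of key_red, key_blue, key_yellow, stylus's own z axis and vertical below 0.25 rad and z of key_blue in the frame of key_block between 0.004 and 0.034 m and x of key_blue in the frame of key_block between -0.12 and 0.12 m and y of key_blue in the frame of key_block between -0.02 and 0.02 m and z of key_yellow in the frame of key_block between 0.004 and 0.034 m and x of key_yellow in the frame of key_block between -0.12 and 0.12 m and y of key_yellow in the frame of key_block between -0.02 and 0.02 m and z of stylus in the frame of key_block between 0.004 and 0.034 m and x of stylus in the frame of key_block between -0.12 and 0.12 m and y of stylus in the frame of key_block between -0.02 and 0.02 m and linear speed of each of key_red, key_blue, key_yellow, stylus below 0.02 m/s); the robot touches nothing.
It fails at once if the flat tin is moved more than 4 cm (distance of tuna_tin from where it was at the start of the episode above 0.04 m).
It fails at once if the tall tin is moved more than 4 cm (distance of peas_tin from where it was at the start of the episode above 0.04 m).
It fails at once if the blue beaker is moved more than 4 cm (distance of beaker_blue from where it was at the start of the episode above 0.04 m).
Of ward_a, ward_b, ward_c only 1 to 1 are there at a start; the rules pass over those that are not, and their reading is None.
Of pills_a, pills_b, pills_c only 1 to 3 are there at a start; the rules pass over those that are not, and their reading is None.
At some moment in a run one of pills_a, pills_b, pills_c may be knocked a few centimetres aside while the robot is not near it.
It also fails if it takes over 210 s, if anything falls off the work surface, if the arm or the gripper's body presses on something with over 40 N, if the wrist force passes 120 N, or if a joint passes its speed limit or range.

## Working session

There is one attempt and no reset: what is moved stays moved. The work goes in short steps, Python scripts to look and compute and a tool call to move; the robot and the scene stay as the last step left them, time stands still between calls to the robot, and variables do not carry over. Pictures are saved under pics/ and viewed, about 12 in all and at most 16, crops included, and the job is handed in when it is done.

Besides the shell and the picture viewer there is one more tool, called after ">>>" by a JSON object that holds its "name" and its "arguments". play_rows: Moves the arm, as the interface text tells. Shift numbers are shares of 0.2 m and turn numbers shares of 90 degrees, none past 1 either way. Its arguments: {"type":"object","properties":{"motion":{"type":"array","items":{"type":"array","items":{"type":"number"}}},"squeeze":{"type":"number"}},"required":["motion"]}

```bash
mkdir -p pics
cat > h.py <<'E'
import numpy as np, cv2
from bench import r, eyes, job
from scipy.spatial.transform import Rotation as Ro
def save(p,name,box=None,s=1):
    im=p["image"][:,:,::-1]
    if box: im=im[box[1]:box[3],box[0]:box[2]]
    cv2.imwrite("pics/"+name+".png",cv2.resize(im,None,fx=s,fy=s,interpolation=cv2.INTER_CUBIC))
def atz(p,xy,z):
    K,R,t=map(np.array,(p["mtx"],p["R"],p["t"])); d=R.T@np.linalg.solve(K,[xy[0],xy[1],1]); c=-R.T@t
    return c+d*(z-c[2])/d[2]
def proj(p,X):
    q=np.array(p["mtx"])@(np.array(p["R"])@np.array(X)+p["t"]); return q[:2]/q[2]
def tri(obs):
    A=[];b=[]
    for p,xy in obs:
        R=np.array(p["R"]);d=R.T@np.linalg.solve(np.array(p["mtx"]),[xy[0],xy[1],1]);d/=np.linalg.norm(d);c=-R.T@p["t"]
        M=np.eye(3)-np.outer(d,d);A.append(M);b.append(M@c)
    return np.linalg.solve(sum(A),sum(b))
E
python3 - <<'E'
from h import *
np.set_printoptions(precision=3,suppress=True)
s=r.read_state();print(s)
a=eyes.camera("scene");b=eyes.camera("side")
save(a,"scene",s=1.5);save(b,"side",s=1.5)
Z=dict(keyhole=.165,button_top=.156,drawer_handle=.135,key_block=0,key_block_hole0=.05,key_block_hole1=.05,key_block_hole2=.05,key_block_hole3=.05,key_red=.024,key_blue=.024,key_yellow=.024,stylus=.014,pills_a=0,pills_b=0,pills_c=0,cabinet=0,tuna_tin=0,peas_tin=0,beaker_blue=0)
for n,z in Z.items():
    for nm,p in (("scene",a),("side",b)):
        L=eyes.landmark_of(p,n)
        print(n,nm,[(round(float(l["p"]),2),np.round(l["xy"],1),atz(p,l["xy"],z)[:2]) for l in L[:4]])
E
```

```text
{'time': 0.0, 'joint_positions': array([ 1.304,  0.333, -0.065,  1.461,  0.022,  1.35 , -0.089]), 'joint_vel': array([-0.002, -0.002, -0.001, -0.001, -0.   , -0.   ,  0.   ]), 'joint_torque': array([ -0.   , -62.326,   0.025, -38.991,  -0.061,   0.04 ,   0.   ]), 'ee_pos': array([ 0.151, -0.606,  0.197]), 'eef_rot': array([ 0.993,  0.122, -0.   , -0.001]), 'ft_force': array([ 0.52 , -0.402,  0.372]), 'torque': array([ 0.046,  0.033, -0.023]), 'width': 0.08710166280579554}
keyhole scene []
keyhole side [(0.59, array([282.5, 152.5]), array([0.647, 0.092])), (0.29, array([283.2, 198. ]), array([ 0.574, -0.127]))]
button_top scene [(0.43, array([324.6, 273.5]), array([ 0.332, -0.435]))]
button_top side []
drawer_handle scene [(0.73, array([251.6, 180.5]), array([0.523, 0.055]))]
drawer_handle side [(0.91, array([247.4, 171.2]), array([0.524, 0.062])), (0.23, array([215.5, 267.9]), array([ 0.361, -0.288]))]
key_block scene [(0.4, array([331.9, 260.8]), array([ 0.526, -0.326]))]
key_block side [(0.61, array([289. , 311.9]), array([ 0.519, -0.354]))]
key_block_hole0 scene [(0.57, array([320
[... 2947 characters left out ...]
ay([277.4, 303.6]), array([ 0.5  , -0.324]))]
pills_c scene [(0.64, array([175.5, 176.5]), array([0.453, 0.436]))]
pills_c side [(0.75, array([211.6, 154.1]), array([0.463, 0.41 ])), (0.74, array([277.4, 303.6]), array([ 0.5  , -0.324]))]
cabinet scene [(0.63, array([277.3, 195.1]), array([0.663, 0.056]))]
cabinet side [(0.66, array([285.1, 198.9]), array([0.654, 0.06 ]))]
tuna_tin scene [(0.88, array([267.6, 263.7]), array([ 0.364, -0.188]))]
tuna_tin side [(0.83, array([214.4, 268.1]), array([ 0.37 , -0.173]))]
peas_tin scene []
peas_tin side [(0.91, array([338.9, 269.7]), array([ 0.693, -0.267]))]
beaker_blue scene [(0.59, array([250.5, 178.4]), array([0.668, 0.213]))]
beaker_blue side []
```

View pics/scene.png

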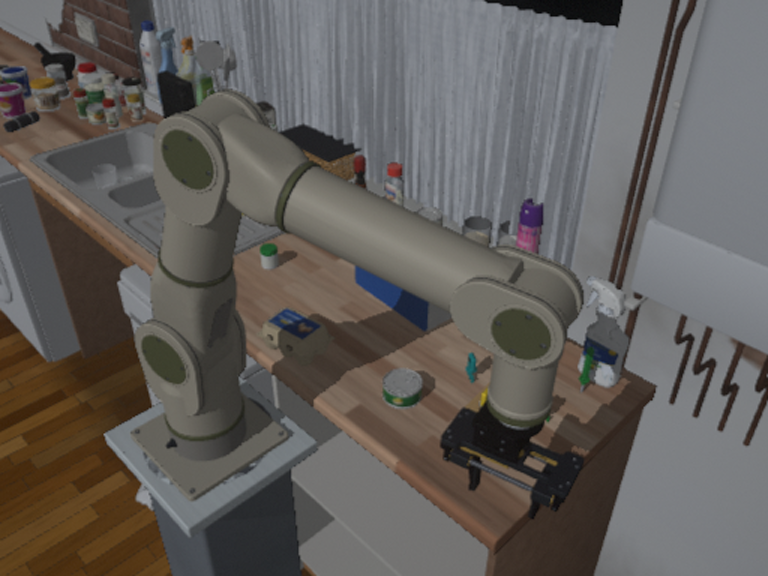

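View pics/side.png

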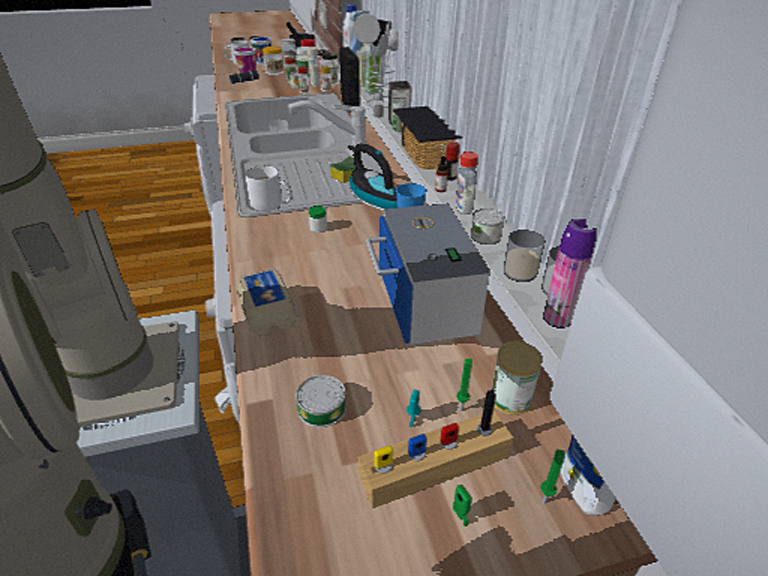

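The side view shows one pot on the worktop, green cap, at about (212,146). Red, blue and yellow keys sit in the block at (300,289), (278,297), (255,306), with the black stylus at (326,272).
Look-alikes: turquoise key (276,271), green key (308,335), green styluses (310,255) and (368,315). I choose by colour: the bows and the black barrel in the block. Next I'll move over the block for a close crop.

>>> {"name": "play_rows", "arguments": {"motion": [[0.28,-0.1,-0.1,0,0,0,100],[0.56,-0.2,-0.2,0,0,0,100],[0.85,-0.28,-0.25,0,0,0,100],[0.85,-0.28,-0.25,0,0,0,100]]}}

```text
time: 2.5
ee_pos: [0.3081, -0.5079, 0.2494]
eef_rot: [0.992, 0.126, 0.002, 0.0]
ft_force: [-0.7, -1.1, 0.1]
width: 0.0866
```

>>> {"name": "play_rows", "arguments": {"motion": [[0.28,-0.1,-0.1,0,0,0,100],[0.56,-0.2,-0.2,0,0,0,100],[0.85,-0.28,-0.25,0,0,0,100],[0.85,-0.28,-0.25,0,0,0,100]]}}

```text
time: 3.0
ee_pos: [0.4581, -0.4121, 0.2985]
eef_rot: [0.992, 0.125, 0.001, -0.0]
ft_force: [-0.7, 0.4, -0.3]
width: 0.0863
```

Run:
```python
from h import *
np.set_printoptions(precision=3,suppress=True)
s=r.read_state();print(s["ee_pos"],s["eef_rot"])
a=eyes.camera("wrist");save(a,"w1",s=1.5);print("cam",-np.array(a["R"]).T@a["t"],np.array(a["R"])[2])
Z=dict(key_block=0,key_block_hole0=.05,key_red=.024,key_blue=.024,stylus=.014)
for n,z in Z.items():
    print(n,[(round(float(l["p"]),2),np.round(l["xy"],1),atz(a,l["xy"],z)[:2]) for l in eyes.landmark_of(a,n)[:6]])
```

```text
[ 0.458 -0.412  0.299] [ 0.992  0.125  0.001 -0.   ]
cam [ 0.536 -0.392  0.484] [-0.279 -0.071 -0.958]
key_block [(0.73, array([216.9,  96.4]), array([ 0.526, -0.347]))]
key_block_hole0 [(0.93, array([211.4, 121.7]), array([ 0.492, -0.351])), (0.92, array([209.2, 163.3]), array([ 0.434, -0.361])), (0.82, array([222.4,  28. ]), array([ 0.61 , -0.339])), (0.59, array([216.9,  86.5]), array([ 0.539, -0.348]))]
key_red [(0.79, array([215.6,  86.2]), array([ 0.539, -0.344])), (0.21, array([221.8,  29.8]), array([ 0.612, -0.336]))]
key_blue [(0.94, array([156.1,  86.7]), array([ 0.517, -0.262])), (0.9, array([212.4, 122.2]), array([ 0.489, -0.35 ])), (0.64, array([273.3, 108.9]), array([ 0.53 , -0.432]))]
stylus [(0.81, array([310.9,  14.5]), array([ 0.662, -0.448])), (0.61, array([220.1,  36.8]), array([ 0.605, -0.334])), (0.58, array([168. ,  20.8]), array([ 0.606, -0.261]))]
```

View pics/w1.png

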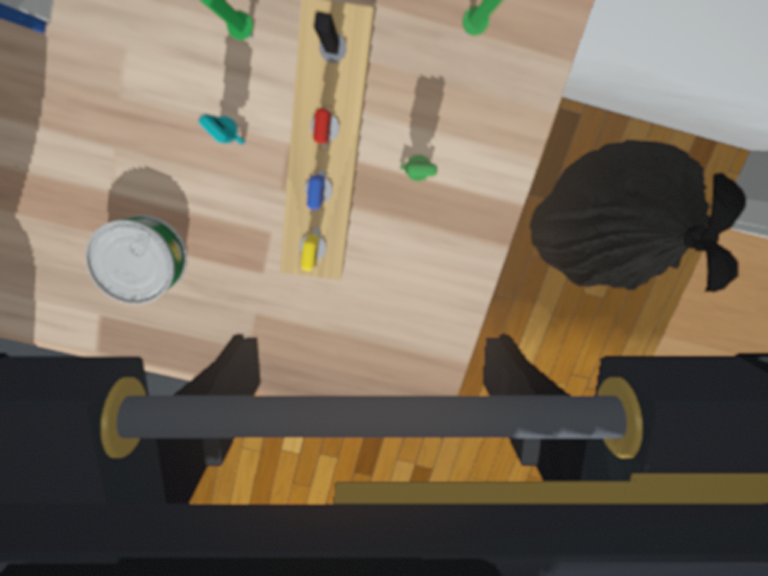

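Close view confirms it: in the block are yellow (207,168), blue (211,127), red (215,84) and the black stylus (219,25). The turquoise and green look-alikes stand outside the block. I'll refine the bow positions and block yaw by colour.

```bash
cat >> h.py <<'E'
HUE=dict(red=[(0,6),(174,180)],yellow=[(24,33)],blue=[(108,128)])
def blob(p,col,near,rad=25):
    h=cv2.cvtColor(p["image"],cv2.COLOR_RGB2HSV);m=np.zeros(h.shape[:2],bool)
    for a,b in HUE[col]: m|=(h[...,0]>=a)&(h[...,0]<=b)
    m&=(h[...,1]>130)&(h[...,2]>50)
    y,x=np.nonzero(m);k=np.hypot(x-near[0],y-near[1])<rad
    return np.array([x[k].mean(),y[k].mean()]),k.sum()
E
python3 - <<'E'
from h import *
np.set_printoptions(precision=4,suppress=True)
w=eyes.camera("wrist");s=eyes.camera("side")
nw=dict(yellow=(207,168),blue=(211,127),red=(215,84));ns=dict(yellow=(255,306),blue=(278,297),red=(300,289))
P=[]
for c in nw:
    a,na=blob(w,c,nw[c]);b,nb=blob(s,c,ns[c]);X=tri([(w,a),(s,b)]);P.append(X);print(c,a,na,b,nb,X,"res",proj(w,X)-a,proj(s,X)-b, "w@.075",atz(w,a,.075))
P=np.array(P);d=P[2]-P[0];print("yaw",np.degrees(np.arctan2(d[1],d[0])),np.linalg.norm(P[1]-P[0]),np.linalg.norm(P[2]-P[1]))
for e in [((202,0),(188,181)),((250,0),(229,185))]:
    q=[atz(w,x,.05) for x in e];d=q[0]-q[1];print(q,np.degrees(np.arctan2(d[1],d[0])))
t=r.read_state();R=Ro.from_quat(t["eef_rot"]).as_matrix();print(t["ee_pos"],R, np.degrees(np.arctan2(R[1,0],R[0,0])))
save(w,"w2",(140,0,300,200),4)
E
```

```text
yellow [202.592  162.6915] 201 [255.1926 304.2963] 135 [ 0.4324 -0.3591  0.0716] res [ 0.3135 -0.2696] [-0.2294 -0.1151] w@.075 [ 0.4327 -0.359   0.075 ]
blue [205.8221 121.6319] 163 [277.5798 296.5126] 119 [ 0.4871 -0.352   0.0703] res [ 0.2675 -0.2567] [-0.2039 -0.0762] w@.075 [ 0.4872 -0.3523  0.075 ]
red [209.8128  76.9224] 219 [298.959  288.8607] 122 [ 0.5422 -0.3454  0.0699] res [-0.0671  0.0766] [0.0541 0.0127] w@.075 [ 0.5421 -0.3461  0.075 ]
yaw 7.107800455803001 0.0552009301036005 0.05546242272836208
[array([ 0.6286, -0.315 ,  0.05  ]), array([ 0.3948, -0.3414,  0.05  ])] 6.43198474986328
[array([ 0.6429, -0.373 ,  0.05  ]), array([ 0.4033, -0.401 ,  0.05  ])] 6.680631735360141
[ 0.4528 -0.4166  0.2981] [[ 0.9709  0.2396 -0.0002]
 [ 0.2396 -0.9709 -0.0002]
 [-0.0003  0.0002 -1.    ]] 13.86455410462998
```

View pics/w2.png

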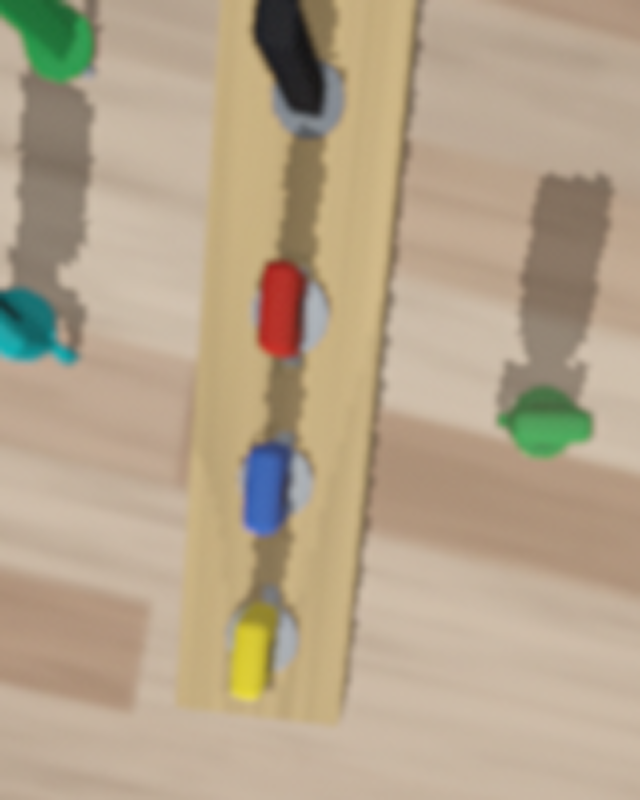

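>>> {"name": "play_rows", "arguments": {"motion": [[0.2,-0.1,0.1,0,0,0.077,45],[0.4,-0.2,0.3,0,0,0.077,45],[0.519,-0.238,0.6,0,0,0.077,45],[0.519,-0.238,0.89,0,0,0.077,45],[0.519,-0.238,0.89,0,0,0.077,45]]}}

```text
time: 4.03
ee_pos: [0.5398, -0.3434, 0.1156]
eef_rot: [0.998, 0.061, -0.004, -0.002]
ft_force: [-0.9, -0.2, 1.0]
width: 0.0448
```

>>> {"name": "play_rows", "arguments": {"motion": [[0,0,0,0,0,0,45],[0,0,0,0,0,0,45],[0,0,0,0,0,0,45]]}}

```text
time: 4.4
ee_pos: [0.5438, -0.3453, 0.1223]
eef_rot: [0.998, 0.061, 0.001, 0.001]
ft_force: [-0.1, 0.4, 0.0]
width: 0.0394
```

```bash
cat >> h.py <<'E'
def pose():
    s=r.read_state();R=Ro.from_quat(s["eef_rot"]).as_matrix()
    print("t",round(s["time"],2),"p",np.round(s["ee_pos"],4),"yaw",round(np.degrees(np.arctan2(R[1,0],R[0,0])),2),"F",np.round(s["ft_force"],1),"M",np.round(s["torque"],2),"w",round(s["width"],4));return s["ee_pos"],R
def to(X,yaw=None):
    p,R=pose();d=R.T@(np.array(X)-p)/.2;o=list(np.round(d,3))
    if yaw is not None: o.append(round((np.degrees(np.arctan2(R[1,0],R[0,0]))-yaw)/90,4))
    print("rel",o);return o
E
python3 -c "
from h import *
to([.5422,-.3454,.058],7)
w=eyes.camera('wrist');save(w,'w3',(100,150,400,384),2.5)
print(proj(w,[.5422,-.3454,.072]))"
```

```text
t 4.4 p [ 0.5438 -0.3453  0.1223] yaw 7.01 F [-0.1  0.4  0. ] M [-0.01  0.03  0.02] w 0.0394
rel [np.float64(-0.009), np.float64(-0.001), np.float64(0.321), np.float64(0.0001)]
[247.6224673  202.51872967]
```

>>> {"name": "play_rows", "arguments": {"motion": [[-0.009,0,0.16,0,0,0,45],[-0.009,0,0.321,0,0,0,45],[-0.009,0,0.321,0,0,0,45],[-0.009,0,0.321,0,0,0,0],[-0.009,0,0.321,0,0,0,0]], "squeeze": 20}}

```text
time: 5.08
ee_pos: [0.5423, -0.3453, 0.0579]
eef_rot: [0.998, 0.061, 0.001, 0.001]
ft_force: [-0.1, -0.2, 0.2]
width: 0.0264
```

>>> {"name": "play_rows", "arguments": {"motion": [[0,0,0,0,0,0,0],[0,0,0,0,0,0,0],[0,0,0,0,0,0,0]]}}

```text
time: 5.45
ee_pos: [0.5416, -0.3451, 0.0566]
eef_rot: [0.998, 0.061, 0.0, 0.0]
ft_force: [0.2, -0.5, 3.7]
width: 0.0117
```

```bash
python3 -c "
from h import *
pose()"
```

```text
t 5.45 p [ 0.5416 -0.3451  0.0566] yaw 7.03 F [ 0.2 -0.5  3.7] M [-0.12 -0.02  0.  ] w 0.0117
```

>>> {"name": "play_rows", "arguments": {"motion": [[0,0,-0.15,0,0,0,0],[0,0,-0.35,0,0,0,0],[0,0,-0.55,0,0,0,0],[0,0,-0.75,0,0,0,0]]}}

```text
time: 5.95
ee_pos: [0.541, -0.3445, 0.207]
eef_rot: [0.998, 0.061, -0.0, -0.0]
ft_force: [0.3, -0.6, -0.0]
width: 0.0118
```

>>> {"name": "play_rows", "arguments": {"motion": [[0.03,-0.2,-0.2,0,0,0,0],[0.06,-0.4,-0.4,0,0,0,0],[0.1,-0.6,-0.5,0,0,0,0],[0.12,-0.85,-0.5,0,0,0,0]]}}

```text
time: 6.45
ee_pos: [0.5448, -0.1722, 0.3076]
eef_rot: [0.998, 0.061, 0.001, 0.001]
ft_force: [1.0, 0.9, -1.7]
width: 0.0116
```

>>> {"name": "play_rows", "arguments": {"motion": [[0.03,-0.2,-0.1,0,0,0,0],[0.06,-0.4,-0.2,0,0,0,0],[0.1,-0.6,-0.25,0,0,0,0],[0.12,-0.85,-0.25,0,0,0,0],[0.12,-0.85,-0.25,0,0,0,0]]}}

```text
time: 7.08
ee_pos: [0.5467, 0.0035, 0.3562]
eef_rot: [0.998, 0.065, 0.0, -0.001]
ft_force: [-0.1, -0.3, -0.5]
width: 0.0116
```

```bash
python3 -c "
from h import *
pose()
w=eyes.camera('wrist');save(w,'w4',s=1.5)
s=eyes.camera('side')
for n,z in dict(keyhole=.165,button_top=.156,drawer_handle=.135,cabinet=0).items():
  for p in (w,s): print(n,[(round(float(l['p']),2),np.round(l['xy'],1),np.round(atz(p,l['xy'],z),4)[:2]) for l in eyes.landmark_of(p,n)[:3]])
"
```

```text
t 7.08 p [0.5467 0.0035 0.3562] yaw 7.47 F [-0.1 -0.3 -0.5] M [-0.02  0.    0.01] w 0.0116
keyhole [(0.85, array([161.9,  59.8]), array([0.6537, 0.1165]))]
keyhole [(0.93, array([282.8, 148.5]), array([0.6561, 0.1153]))]
button_top [(0.45, array([270.9,  96.1]), array([ 0.631 , -0.0132]))]
button_top []
drawer_handle [(0.7, array([200.9, 167.4]), array([0.5273, 0.0653]))]
drawer_handle [(0.56, array([250.4, 166.7]), array([0.5394, 0.0836]))]
cabinet [(0.72, array([249.2, 208.9]), array([ 0.4267, -0.0149]))]
cabinet [(0.89, array([286.6, 199.5]), array([0.6579, 0.0551]))]
```

View pics/w4.png

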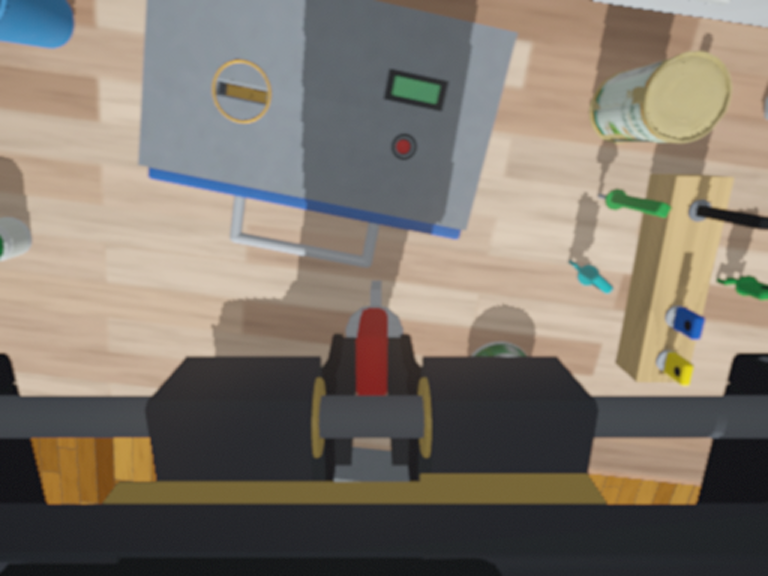

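The picture shows the keyhole ring at (161,61) with its slot, the button at (269,98), the handle from (157,158) to (247,175), and the red key in the jaws at (248,235).

```bash
python3 -c "
from h import *
w=eyes.camera('wrist')
h=cv2.cvtColor(w['image'],cv2.COLOR_RGB2HSV)
m=((h[...,0]>12)&(h[...,0]<28)&(h[...,1]>90)).astype(np.uint8);m[:35]=0;m[88:]=0;m[:,:135]=0;m[:,190:]=0
y,x=np.nonzero(m);pts=np.array([atz(w,(a,b),.165)[:2] for a,b in zip(x,y)])
c,rad=cv2.minEnclosingCircle(pts.astype(np.float32)*1000);print('ring',c,rad,len(pts))
e=[atz(w,q,.165)[:2] for q in ((93.5,110),(306,155))]
d=e[0]-e[1];print(e,'yaw cab', np.degrees(np.arctan2(d[1],d[0]))-90,np.linalg.norm(d))
# slot interior: brown pixels near centre
cc=np.array(c)/1000;k=np.hypot(*(pts-cc).T)<.0145
q=pts[k];vx,vy,*_=cv2.fitLine((q*1000).astype(np.float32),cv2.DIST_L2,0,.01,.01).ravel();print('slot',q.mean(0),len(q),np.degrees(np.arctan2(vy,vx)))
m=((h[...,0]<8)|(h[...,0]>172))&(h[...,1]>130);m[:85]=0;m[112:]=0;m[:,:255]=0;m[:,285:]=0
y,x=np.nonzero(m);print('button',x.mean(),y.mean(),len(x),atz(w,(x.mean(),y.mean()),.156))
m=((h[...,0]<8)|(h[...,0]>172))&(h[...,1]>130);m[:200]=0;y,x=np.nonzero(m);print('bow px',x.min(),x.max(),y.min(),y.max())
p,R=pose()
for dz in (0,-.036): print(proj(w,p+R@[0,0,dz]))
save(w,'w5',(100,20,300,170),4)
"
```

```text
ring (652.3421020507812, 118.98314666748047) 22.285381317138672 375
[array([0.58965641, 0.18810083]), array([ 0.56744064, -0.07222465])] yaw cab -4.877714336219611 0.26127168688778324
slot [0.65174295 0.11709449] 156 86.52158
button 262.5 97.0 60 [ 0.62904518 -0.00969316  0.156     ]
bow px 237 258 206 263
t 7.62 p [ 0.5472 -0.0018  0.3559] yaw 7.0 F [-0.5  0.5 -0.7] M [-0.   -0.01  0.06] w 0.0116
[247.65648276 225.49911958]
[247.68595603 252.24878825]
```

View pics/w5.png

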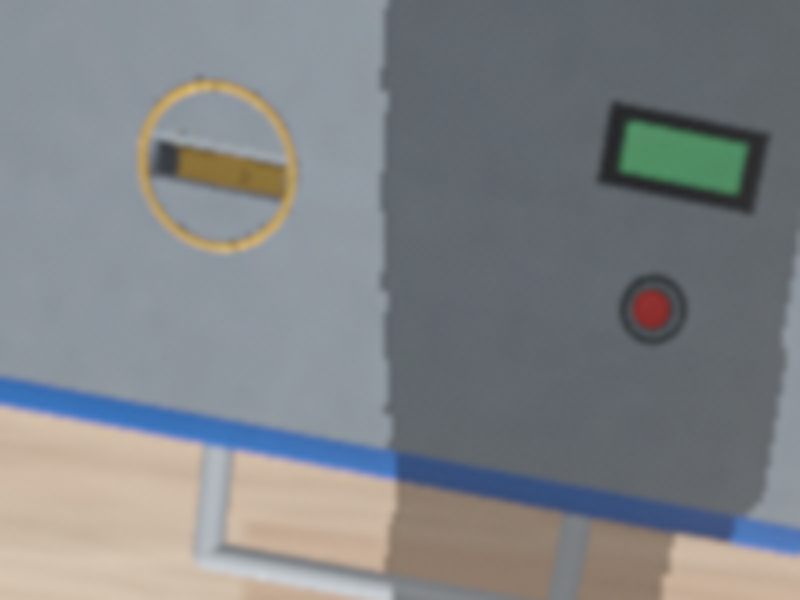

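```bash
python3 -c "
from h import *
p,R=pose()
w=eyes.camera('wrist')
f=lambda x,y,z=.165:atz(w,(100+x/4,20+y/4),z)
print('ring',f(217.5,166),'btn',f(652,310,.156),'btnhole',f(653,309))
for a,b,z in (((0,378),(740,517),.165),((175,140),(290,163),.165),((155,177),(285,200),.165),((205,555),(390,592),.135),((615,103),(768,133),.165),((603,183),(753,213),.165)):
  d=f(*a,z)-f(*b,z);print(f(*a,z),f(*b,z),np.degrees(np.arctan2(-d[0],d[1])),np.linalg.norm(d))
"
```

```text
t 7.62 p [ 0.5472 -0.0018  0.3559] yaw 7.0 F [-0.5  0.5 -0.7] M [-0.   -0.01  0.06] w 0.0116
ring [0.65218553 0.11835896 0.165     ] btn [ 0.62855619 -0.01018993  0.156     ] btnhole [ 0.62884362 -0.01000686  0.165     ]
[0.58530595 0.18069254 0.165     ] [ 0.57132915 -0.04509813  0.165     ] -3.5421790100283386 0.22622284888500094
[0.65755169 0.13054058 0.165     ] [0.65551724 0.0979232  0.165     ] -3.5690861210021283 0.03268076923324013
[0.6470707  0.13595156 0.165     ] [0.64549633 0.09882573 0.165     ] -2.428250107514154 0.03715918973589296
[0.53203113 0.12694512 0.135     ] [0.52699807 0.06428957 0.135     ] -4.592648805184225 0.06285738288428201
[0.68236973 0.00822256 0.165     ] [ 0.67999862 -0.03566448  0.165     ] -3.0925391640475133 0.043951042133128025
[0.66121896 0.00892261 0.165     ] [ 0.65856066 -0.03488261  0.165     ] -3.4727074012875674 0.04388580343392269
```

```bash
python3 -c "
from h import *
print(np.round(r.read_state()['joint_positions'],3))
to([.6518,.1178,.256],86.5)"
```

```text
[ 0.362  0.161 -0.511  1.362  0.079  1.638 -1.587]
t 7.67 p [ 0.5472 -0.0017  0.3559] yaw 7.01 F [ 0.3  0.1 -0.9] M [-0.02  0.06  0.02] w 0.0119
rel [np.float64(0.592), np.float64(-0.529), np.float64(0.5), np.float64(-0.8832)]
```

>>> {"name": "play_rows", "arguments": {"motion": [[0.1,-0.1,0,0,0,-0.11,0],[0.2,-0.2,0,0,0,-0.22,0],[0.3,-0.3,0,0,0,-0.33,0],[0.4,-0.4,0,0,0,-0.44,0],[0.5,-0.5,0,0,0,-0.55,0]]}}

```text
time: 8.3
ee_pos: [0.6348, 0.1106, 0.3559]
eef_rot: [0.88, 0.476, -0.0, 0.0]
ft_force: [0.6, -0.4, -0.8]
width: 0.0119
```

>>> {"name": "play_rows", "arguments": {"motion": [[0,0,0,0,0,-0.11,0],[0,0,0,0,0,-0.22,0],[0,0,0,0,0,-0.333,0],[0,0,0,0,0,-0.333,0],[0,0,0,0,0,-0.333,0]]}}

```text
time: 8.93
ee_pos: [0.6343, 0.11, 0.3559]
eef_rot: [0.73, 0.684, -0.0, 0.0]
ft_force: [0.5, -0.2, -1.0]
width: 0.0116
```

>>> {"name": "play_rows", "arguments": {"motion": [[0,0,0,0,0,0,0],[0,0,0,0,0,0,0]]}}

```text
time: 9.18
ee_pos: [0.6342, 0.1101, 0.356]
eef_rot: [0.729, 0.685, -0.0, 0.0]
ft_force: [-0.1, 0.4, -0.9]
width: 0.0121
```

```bash
python3 -c "
from h import *
to([.6518,.1178,.216],86.5)
w=eyes.camera('wrist');save(w,'w6',s=1.5)
s=eyes.camera('side')
print(eyes.landmark_of(s,'key_red')[:2],eyes.landmark_of(w,'keyhole')[:2])
"
```

```text
t 9.18 p [0.6342 0.1101 0.356 ] yaw 86.44 F [-0.1  0.4 -0.9] M [-0.02 -0.1  -0.05] w 0.0121
rel [np.float64(0.044), np.float64(0.085), np.float64(0.7), np.float64(-0.0006)]
[] [{'xy': [261.7, 154.9], 'p': 0.87}]
```

View pics/w6.png

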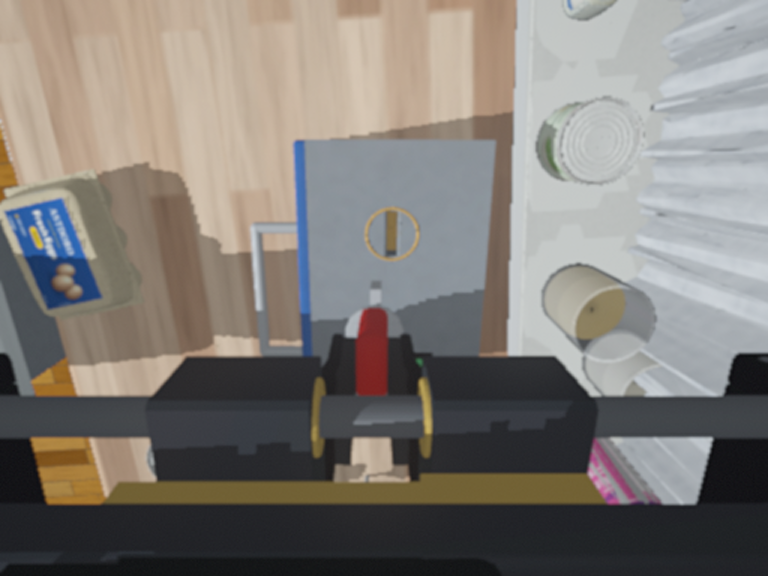

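The picture shows the ring at (261,157), slot vertical in the image, with the red key in line below. I'll cross-check the keyhole position from this second viewpoint.

```bash
python3 -c "
from h import *
w=eyes.camera('wrist')
h=cv2.cvtColor(w['image'],cv2.COLOR_RGB2HSV)
m=((h[...,0]>12)&(h[...,0]<28)&(h[...,1]>80)).astype(np.uint8);m[:135]=0;m[176:]=0;m[:,:240]=0;m[:,283:]=0
y,x=np.nonzero(m);print(x.min(),x.max(),y.min(),y.max())
c=((x.min()+x.max())/2,(y.min()+y.max())/2);k=atz(w,c,.165);print(c,k)
e=[atz(w,q,.165) for q in ((304/1.5,142/1.5),(310/1.5,318/1.5))];d=e[0]-e[1];print(e,np.degrees(np.arctan2(-d[0],d[1])))
s=eyes.camera('side');print('side ring',atz(s,(282.8,148.5),.165))
to([(k[0]+.6518)/2,(k[1]+.1178)/2,.216],86.5)
# key tip in wrist image expected
p,R=pose();print('tip proj',proj(w,p+R@[0,0,.033]),'collar',proj(w,p+R@[0,0,.005]))
save(w,'w7',(200,130,300,240),6)
"
```

```text
244 278 138 173
(np.float64(261.0), np.float64(155.5)) [0.65270483 0.11970041 0.165     ]
[array([0.58783168, 0.19581654, 0.165     ]), array([0.57807968, 0.04917464, 0.165     ])] -3.8046912985311345
side ring [0.65609499 0.11530047 0.165     ]
t 9.47 p [0.6342 0.1101 0.3559] yaw 86.5 F [ 0.8  0.5 -2. ] M [-0.01 -0.07  0.02] w 0.0118
rel [np.float64(0.049), np.float64(0.087), np.float64(0.7), np.float64(-0.0)]
t 9.47 p [0.6342 0.1101 0.3559] yaw 86.5 F [ 0.8  0.5 -2. ] M [-0.01 -0.07  0.02] w 0.0118
tip proj [245.9697642 207.6585486] collar [245.76174803 222.11512211]
```

View pics/w7.png

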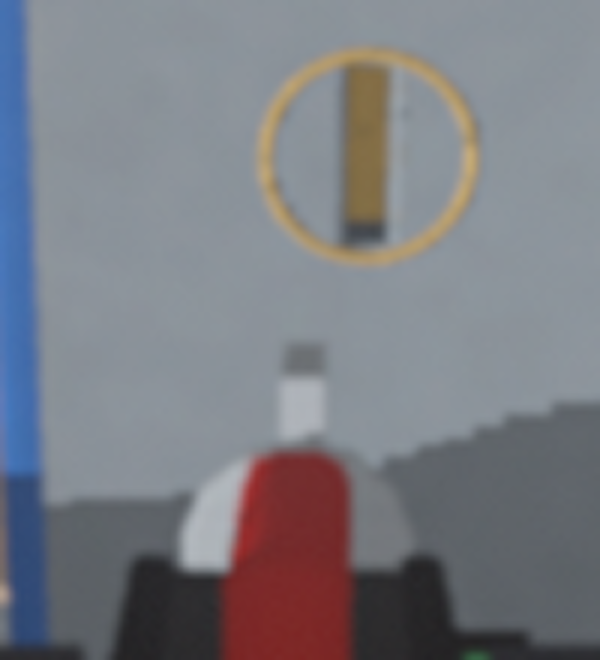

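>>> {"name": "play_rows", "arguments": {"motion": [[0.051,0.082,0.25,0,0,0,0],[0.051,0.082,0.5,0,0,0,0],[0.051,0.082,0.7,0,0,0,0],[0.051,0.082,0.7,0,0,0,0],[0.051,0.082,0.7,0,0,0,0]]}}

```text
time: 10.1
ee_pos: [0.6519, 0.1196, 0.2181]
eef_rot: [0.728, 0.685, 0.001, 0.001]
ft_force: [0.2, -0.6, -0.1]
width: 0.0121
```

```bash
python3 -c "
from h import *
to([.6512,.1192,.195],86.5)"
```

```text
t 10.1 p [0.6519 0.1196 0.2181] yaw 86.5 F [ 0.2 -0.6 -0.1] M [ 0.07 -0.14  0.  ] w 0.0121
rel [np.float64(-0.002), np.float64(-0.004), np.float64(0.115), np.float64(-0.0)]
```

>>> {"name": "play_rows", "arguments": {"motion": [[0,0,0.05,0,0,0,0],[0,0,0.1,0,0,0,0],[0,0,0.12,0,0,0,0],[0,0,0.12,0,0,0,0]]}}

```text
time: 10.6
ee_pos: [0.651, 0.1192, 0.1916]
eef_rot: [0.728, 0.685, -0.0, -0.0]
ft_force: [-0.0, 0.0, -0.0]
width: 0.0117
```

>>> {"name": "play_rows", "arguments": {"motion": [[0,0,0.01,0,0,0,0],[0,0,0.02,0,0,0,0],[0,0,0.03,0,0,0,0],[0,0,0.03,0,0,0,0]]}}

```text
time: 11.1
ee_pos: [0.6511, 0.1192, 0.1857]
eef_rot: [0.728, 0.685, -0.0, -0.0]
ft_force: [-0.5, -0.3, -1.1]
width: 0.0118
```

>>> {"name": "play_rows", "arguments": {"motion": [[0,0,0.01,0,0,0,0],[0,0,0.02,0,0,0,0],[0,0,0.02,0,0,0,0],[0,0,0.02,0,0,0,0]]}}

```text
time: 11.6
ee_pos: [0.651, 0.1192, 0.1817]
eef_rot: [0.728, 0.685, -0.0, -0.0]
ft_force: [-0.3, 0.1, -0.5]
width: 0.0117
```

>>> {"name": "play_rows", "arguments": {"motion": [[0,0,0.01,0,0,0,0],[0,0,0.015,0,0,0,0],[0,0,0.015,0,0,0,0]]}}

```text
time: 11.98
ee_pos: [0.6512, 0.1192, 0.1788]
eef_rot: [0.728, 0.685, -0.0, 0.0]
ft_force: [-1.2, -0.2, -0.3]
width: 0.0115
```

>>> {"name": "play_rows", "arguments": {"motion": [[0,0,0.007,0,0,0,0],[0,0,0.01,0,0,0,0],[0,0,0.01,0,0,0,0]]}}

```text
time: 12.35
ee_pos: [0.6512, 0.1192, 0.1769]
eef_rot: [0.728, 0.685, -0.0, 0.0]
ft_force: [-0.8, 0.1, -0.4]
width: 0.0119
```

>>> {"name": "play_rows", "arguments": {"motion": [[0,0,0.007,0,0,0,0],[0,0,0.01,0,0,0,0],[0,0,0.01,0,0,0,0]]}}

```text
time: 12.72
ee_pos: [0.6512, 0.1192, 0.1748]
eef_rot: [0.728, 0.685, -0.0, 0.0]
ft_force: [-0.7, 0.7, -0.6]
width: 0.0116
```

>>> {"name": "play_rows", "arguments": {"motion": [[0,0,0.007,0,0,0,0],[0,0,0.01,0,0,0,0],[0,0,0.01,0,0,0,0]]}}

```text
time: 13.1
ee_pos: [0.6512, 0.1192, 0.1729]
eef_rot: [0.728, 0.685, -0.0, 0.0]
ft_force: [-0.5, -0.3, -1.6]
width: 0.0115
```

>>> {"name": "play_rows", "arguments": {"motion": [[0,0,0.005,0,0,0,0],[0,0,0.008,0,0,0,0],[0,0,0.008,0,0,0,0]]}}

```text
time: 13.48
ee_pos: [0.6519, 0.1193, 0.1726]
eef_rot: [0.728, 0.685, 0.001, 0.001]
ft_force: [-1.8, 0.3, 6.4]
width: 0.0119
```

```bash
python3 -c "
from h import *
pose()
s=eyes.camera('side');save(s,'s2',(240,90,330,190),6)"
```

```text
t 13.47 p [0.6519 0.1193 0.1726] yaw 86.49 F [-1.8  0.3  6.4] M [-0.09  0.3  -0.03] w 0.0119
```

View pics/s2.png

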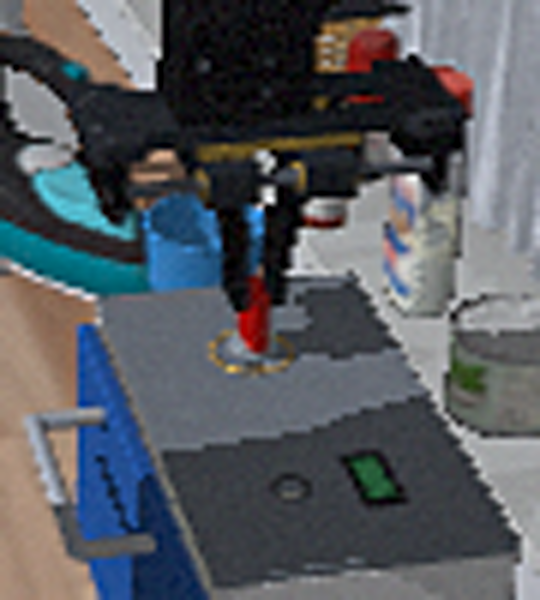

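The picture shows the red key seated in the ring at (282,148), collar at the plate. Contact came at full depth, so I turn it clockwise.

>>> {"name": "play_rows", "arguments": {"motion": [[0,0,-0.003,0,0,0.08,0],[0,0,-0.003,0,0,0.16,0],[0,0,-0.003,0,0,0.24,0],[0,0,-0.003,0,0,0.32,0],[0,0,-0.003,0,0,0.4,0]]}}

```text
time: 14.15
ee_pos: [0.6517, 0.1198, 0.1727]
eef_rot: [0.905, 0.425, 0.001, 0.0]
ft_force: [-0.1, 0.3, 2.7]
width: 0.0117
```

```bash
python3 -c "
from h import *
pose()"
```

```text
t 14.15 p [0.6517 0.1198 0.1727] yaw 50.29 F [-0.1  0.3  2.7] M [ 0.22 -0.03  0.04] w 0.0117
```

>>> {"name": "play_rows", "arguments": {"motion": [[0,0,0,0,0,0.1,0],[0,0,0,0,0,0.2,0],[0,0,0,0,0,0.3,0],[0,0,0,0,0,0.4,0],[0,0,0,0,0,0.44,0]]}}

```text
time: 14.78
ee_pos: [0.6523, 0.1195, 0.1727]
eef_rot: [0.996, 0.093, 0.001, -0.0]
ft_force: [1.9, 0.5, 2.0]
width: 0.0118
```

>>> {"name": "play_rows", "arguments": {"motion": [[0,0,0,0,0,0,0],[0,0,0,0,0,0,0],[0,0,0,0,0,0,0]]}}

```text
time: 15.15
ee_pos: [0.6519, 0.1195, 0.1727]
eef_rot: [0.995, 0.096, 0.001, -0.0]
ft_force: [3.7, 1.1, 5.9]
width: 0.0118
```

```bash
python3 -c "
from h import *
pose()"
```

```text
t 15.15 p [0.6519 0.1195 0.1727] yaw 10.96 F [3.7 1.1 5.9] M [ 0.27 -0.8   0.04] w 0.0118
```

>>> {"name": "play_rows", "arguments": {"motion": [[0,0,0,0,0,0,35],[0,0,0,0,0,0,35],[0,0,0,0,0,0,35],[0,0,-0.2,0,0,0,35],[0,0,-0.5,0,0,0,35]]}}

```text
time: 15.78
ee_pos: [0.6501, 0.1187, 0.2711]
eef_rot: [0.995, 0.095, -0.002, 0.0]
ft_force: [1.2, 1.1, 0.3]
width: 0.0305
```

>>> {"name": "play_rows", "arguments": {"motion": [[-0.1,0,0,0,0,-0.1,35],[-0.25,0.05,0,0,0,-0.21,35],[-0.4,0.1,0,0,0,-0.32,35],[-0.55,0.14,0,0,0,-0.43,35],[-0.658,0.166,0,0,0,-0.53,35]]}}

```text
time: 16.4
ee_pos: [0.5271, 0.061, 0.2718]
eef_rot: [0.871, 0.492, -0.0, 0.0]
ft_force: [1.3, -0.2, 0.4]
width: 0.0304
```

>>> {"name": "play_rows", "arguments": {"motion": [[0,0,0,0,0,-0.11,35],[0,0,0,0,0,-0.22,35],[0,0,0,0,0,-0.309,35],[0,0,0,0,0,-0.309,35],[0,0,0,0,0,-0.309,35]]}}

```text
time: 17.02
ee_pos: [0.5282, 0.0617, 0.2719]
eef_rot: [0.73, 0.684, -0.0, -0.0]
ft_force: [-0.2, -0.9, 0.9]
width: 0.0303
```

>>> {"name": "play_rows", "arguments": {"motion": [[0,0,0,0,0,0,35],[0,0,0,0,0,0,35]]}}

```text
time: 17.27
ee_pos: [0.5283, 0.0618, 0.2719]
eef_rot: [0.729, 0.684, -0.0, 0.0]
ft_force: [-0.2, -0.4, 0.3]
width: 0.0303
```

```bash
python3 -c "
from h import *
to([.529,.062,.12],86.5)
w=eyes.camera('wrist');save(w,'w8',s=1.5)
s=eyes.camera('side')
for p in (w,s): print([(round(float(l['p']),2),np.round(l['xy'],1),np.round(atz(p,l['xy'],.135),4)[:2]) for l in eyes.landmark_of(p,'drawer_handle')[:3]])
"
```

```text
t 17.27 p [0.5283 0.0618 0.2719] yaw 86.38 F [-0.2 -0.4  0.3] M [-0.05 -0.1   0.01] w 0.0303
rel [np.float64(0.001), np.float64(0.004), np.float64(0.76), np.float64(-0.0014)]
[(0.6, array([248. , 172.9]), array([0.53  , 0.0634]))]
[(0.65, array([249.1, 167.2]), array([0.5347, 0.082 ])), (0.34, array([212.3, 148.8]), array([0.443 , 0.2227]))]
```

View pics/w8.png

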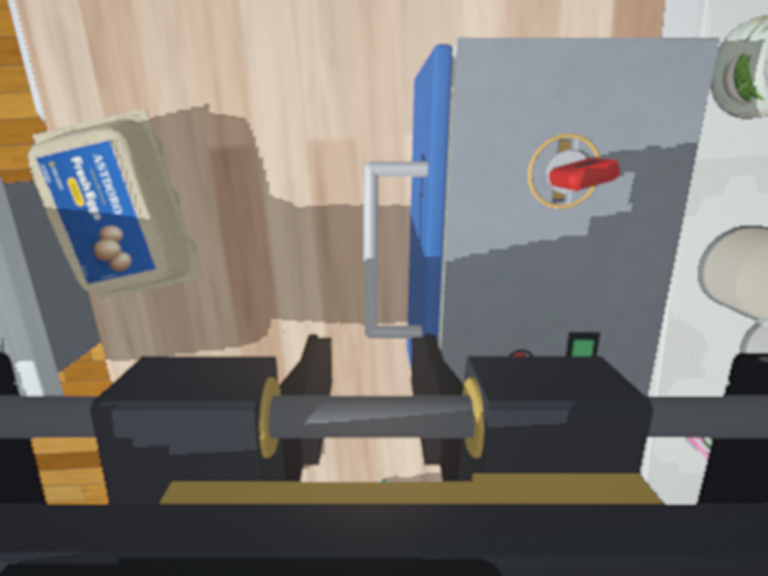

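The picture shows the bow turned crosswise in the keyhole at (388,116), so it is unlocked. The handle bar at column 247 lies between the open jaws. Now I pinch it and pull.

>>> {"name": "play_rows", "arguments": {"motion": [[0,0,0.25,0,0,0,35],[0,0,0.5,0,0,0,35],[0,0,0.76,0,0,0,35],[0,0,0.76,0,0,0,35],[0,0,0.76,0,0,0,35]]}}

```text
time: 18.1
ee_pos: [0.5294, 0.0621, 0.122]
eef_rot: [0.729, 0.685, 0.001, 0.001]
ft_force: [0.5, -0.2, 0.2]
width: 0.0304
```

>>> {"name": "play_rows", "arguments": {"motion": [[0,0,0,0,0,0,0],[0,0,0,0,0,0,0],[0,0,0,0,0,0,0],[0,0,0,0,0,0,0]], "squeeze": 20}}

```text
time: 18.6
ee_pos: [0.5284, 0.0617, 0.1201]
eef_rot: [0.729, 0.685, 0.0, 0.0]
ft_force: [0.1, -0.3, -0.6]
width: 0.0021
```

>>> {"name": "play_rows", "arguments": {"motion": [[0,-0.05,0,0,0,0,0],[0,-0.1,0,0,0,0,0],[0,-0.15,0,0,0,0,0]]}}

```text
time: 18.98
ee_pos: [0.4974, 0.0637, 0.1199]
eef_rot: [0.729, 0.685, -0.0, 0.0]
ft_force: [-0.6, 0.8, 0.1]
width: 0.0005
```

```bash
python3 -c "
from h import *
pose()"
```

```text
t 18.98 p [0.4974 0.0637 0.1199] yaw 86.43 F [-0.6  0.8  0.1] M [ 0.03 -0.07  0.  ] w 0.0005
```

```bash
python3 -c "
from h import *
w=eyes.camera('wrist');s=eyes.camera('side');save(s,'s3',(200,90,330,230),5)
for q in ((371,163),(371,250),(371,333)):
  pass
for p in (w,s): print([(round(float(l['p']),2),np.round(l['xy'],1),np.round(atz(p,l['xy'],.135),4)[:2]) for l in eyes.landmark_of(p,'drawer_handle')[:3]])
m,t=eyes.camera('wrist'),0
save(m,'w9',s=1.5)
"
```

```text
[(0.9, array([300.4, 229.6]), array([0.5306, 0.0652]))]
[(0.95, array([248.9, 170.7]), array([0.5292, 0.0633])), (0.74, array([253.6, 317.7]), array([ 0.4098, -0.43  ])), (0.55, array([320.1, 282.8]), array([ 0.5685, -0.3873]))]
```

View pics/s3.png

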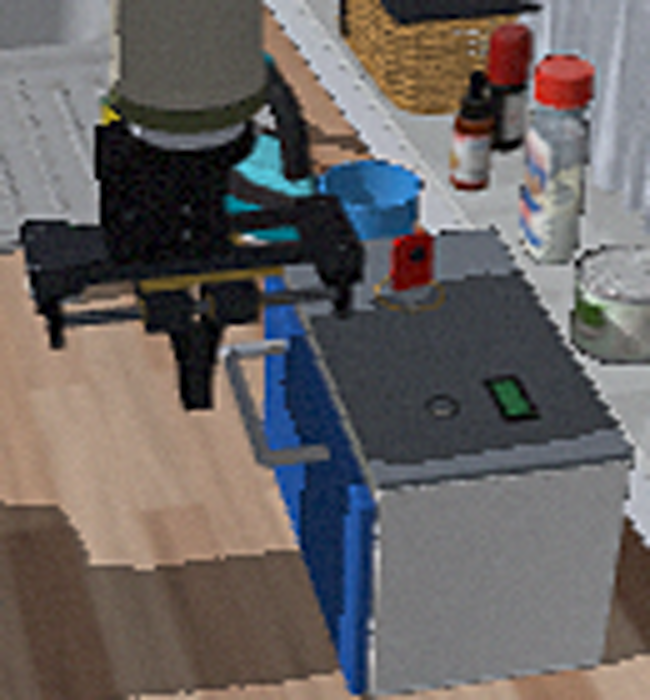

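View pics/w9.png

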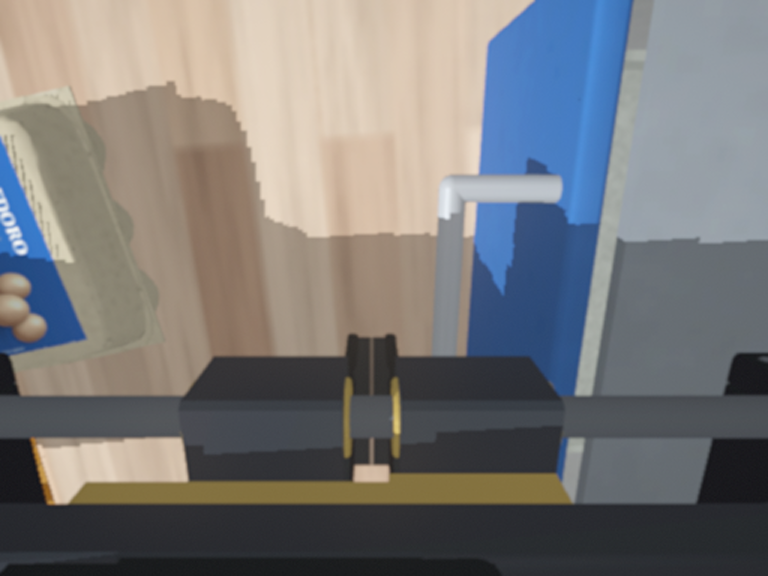

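```bash
python3 -c "
from h import *
w=eyes.camera('wrist');s=eyes.camera('side')
p,R=pose()
X=tri([(w,(300,126.7)),(s,(246,160.4))]);print('corner',X,proj(w,X),proj(s,X))
print('tcp in side',(proj(s,p)-[200,90])*5,'seen 195,408')
for q in ([.533,.125,.135],[.5285,.0634,.135],[.526,.003,.135]): print((proj(s,q)-[200,90])*5, proj(w,q))
print('cam',-np.array(w['R']).T@w['t'])
"
```

```text
t 19.32 p [0.4986 0.0636 0.12  ] yaw 86.41 F [-0.4 -0.1  0.4] M [-0.   -0.08  0.  ] w 0.0009
corner [0.5342193  0.12573037 0.13288924] [302.89219598 126.94329943] [245.52007382 160.50592207]
tcp in side [196.66322163 430.57057208] seen 195,408
[226.00587757 350.61791161] [301.34235044 128.79718289]
[243.3506059  403.55425006] [294.98002283 232.2488072 ]
[265.03874443 459.71766039] [292.71465387 315.89385046]
cam [0.50454936 0.14349236 0.30522988]
```

The picture shows the hand closed in front of the bar (column 300) with nothing gripped, and the drawer still shut. In the side view the fingertips sit about 4 px higher than projected, so I retry 15 mm lower.

>>> {"name": "play_rows", "arguments": {"motion": [[0,0,-0.18,0,0,0,0],[0,0,-0.35,0,0,0,0],[0,0.08,-0.35,0,0,0,35],[0,0.152,-0.35,0,0,0,35],[0,0.152,-0.35,0,0,0,35]]}}

```text
time: 19.95
ee_pos: [0.529, 0.0617, 0.1891]
eef_rot: [0.729, 0.685, -0.0, -0.001]
ft_force: [0.0, -0.3, -0.2]
width: 0.0227
```

>>> {"name": "play_rows", "arguments": {"motion": [[0,0,0,0,0,0,35],[0,0,0.2,0,0,0,35],[0,0,0.425,0,0,0,35],[0,0,0.425,0,0,0,35],[0,0,0.425,0,0,0,35]]}}

```text
time: 20.58
ee_pos: [0.5293, 0.0621, 0.1066]
eef_rot: [0.729, 0.685, 0.001, 0.0]
ft_force: [0.0, 0.1, 0.1]
width: 0.0305
```

>>> {"name": "play_rows", "arguments": {"motion": [[0,0,0,0,0,0,0],[0,0,0,0,0,0,0],[0,0,0,0,0,0,0],[0,0,0,0,0,0,0],[0,0,0,0,0,0,0]], "squeeze": 20}}

```text
time: 21.2
ee_pos: [0.5279, 0.0618, 0.1055]
eef_rot: [0.729, 0.685, -0.001, -0.0]
ft_force: [-5.8, 0.0, 7.4]
width: 0.0095
```

```bash
python3 -c "
from h import *
pose()"
```

```text
t 21.2 p [0.5279 0.0618 0.1055] yaw 86.43 F [-5.8  0.   7.4] M [-0.17  1.4   0.03] w 0.0095
```

>>> {"name": "play_rows", "arguments": {"motion": [[0,-0.08,0,0,0,0,0],[0,-0.18,0,0,0,0,0],[0,-0.29,0,0,0,0,0],[0,-0.4,0,0,0,0,0],[0,-0.505,0,0,0,0,0]]}}

```text
time: 21.82
ee_pos: [0.428, 0.0684, 0.1055]
eef_rot: [0.729, 0.685, 0.001, 0.001]
ft_force: [1.3, 1.0, 3.0]
width: 0.0093
```

>>> {"name": "play_rows", "arguments": {"motion": [[0,0,0,0,0,0,0],[0,0,0,0,0,0,0],[0,0,0,0,0,0,0]]}}

```text
time: 22.2
ee_pos: [0.4287, 0.0683, 0.1055]
eef_rot: [0.729, 0.685, 0.001, 0.0]
ft_force: [-1.7, 2.0, 6.3]
width: 0.0094
```

```bash
python3 -c "
from h import *
pose()
s=eyes.camera('side');save(s,'s4',(150,80,340,230),4)
for n,z in dict(drawer_handle=.135,pills_c=0,drawer_in=.012).items():
  print(n,[(round(float(l['p']),2),np.round(l['xy'],1),np.round(atz(s,l['xy'],z),4)[:2]) for l in eyes.landmark_of(s,n)[:3]])
"
```

```text
t 22.2 p [0.4287 0.0683 0.1055] yaw 86.42 F [-1.7  2.   6.3] M [ 0.33  0.23 -0.04] w 0.0094
drawer_handle [(0.71, array([217.6, 174.4]), array([0.4323, 0.0687]))]
pills_c []
drawer_in [(0.59, array([253.6, 203.3]), array([0.5411, 0.0508])), (0.39, array([255.6, 313.7]), array([ 0.4381, -0.3447]))]
```

View pics/s4.png

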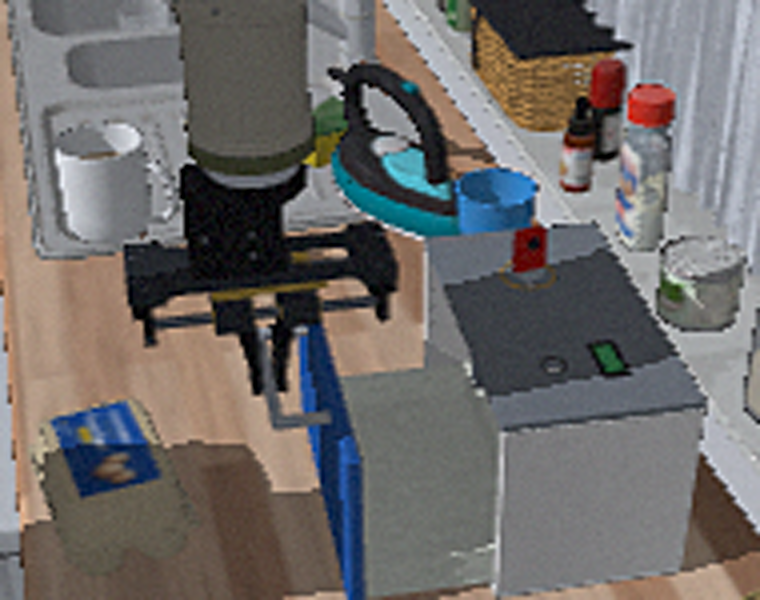

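The picture shows the drawer pulled out about 100 mm (handle at (218,174)), with the key still in the lock. I release and go to look at the pot.

>>> {"name": "play_rows", "arguments": {"motion": [[0,0,0,0,0,0,35],[0,0,0,0,0,0,35],[0,0,0,0,0,0,35],[0,0,-0.3,0,0,0,35],[0,0,-0.6,0,0,0,35]]}}

```text
time: 23.02
ee_pos: [0.4273, 0.068, 0.2262]
eef_rot: [0.729, 0.685, -0.0, -0.0]
ft_force: [1.6, 0.4, 0.7]
width: 0.0307
```

>>> {"name": "play_rows", "arguments": {"motion": [[0.2,0,-0.15,0,0,0,60],[0.45,0.03,-0.15,0,0,0,80],[0.7,0.07,-0.15,0,0,0,85],[1.0,0.07,-0.15,0,0,0,85]]}}

```text
time: 23.52
ee_pos: [0.4554, 0.2672, 0.2549]
eef_rot: [0.73, 0.684, 0.0, 0.0]
ft_force: [0.7, -0.4, 0.3]
width: 0.0627
```

>>> {"name": "play_rows", "arguments": {"motion": [[0.25,0,0,0,0,0,85],[0.25,0,0,0,0,0,85],[0.25,0,0,0,0,0,85],[0.25,0,0,0,0,0,85],[0.25,0,0,0,0,0,85]]}}

```text
time: 24.15
ee_pos: [0.4579, 0.3155, 0.2551]
eef_rot: [0.73, 0.684, 0.0, 0.001]
ft_force: [-0.7, 0.8, 0.1]
width: 0.0736
```

```bash
cat >> h.py <<'E'
def lm(cams,zs,k=3):
    for n,z in zs.items():
        for p in cams: print(n,[(round(float(l['p']),2),np.round(l['xy'],1),np.round(atz(p,l['xy'],z),4)[:2]) for l in eyes.landmark_of(p,n)[:k]])
E
python3 -c "
from h import *
pose()
w=eyes.camera('wrist');s=eyes.camera('side');a=eyes.camera('scene')
lm((w,s,a),dict(pills_c=0))
lm((s,),dict(drawer_handle=.135))
save(w,'w10',s=1.5);save(a,'a2',s=1.5)
h=cv2.cvtColor(w['image'],cv2.COLOR_RGB2HSV);m=(h[...,0]>50)&(h[...,0]<85)&(h[...,1]>120);m[240:]=0
n,L,S,C=cv2.connectedComponentsWithStats(m.astype(np.uint8));i=1+np.argmax(S[1:,4]);print('green',S[i],C[i],atz(w,C[i],.056))
"
```

```text
t 24.15 p [0.4579 0.3155 0.2551] yaw 86.31 F [-0.7  0.8  0.1] M [ 0.   -0.09 -0.02] w 0.0736
pills_c [(0.78, array([246.9,  50.8]), array([0.4672, 0.4537]))]
pills_c [(0.67, array([210.7, 148.2]), array([0.4678, 0.4566]))]
pills_c [(0.7, array([172.5, 175.2]), array([0.4503, 0.4524]))]
drawer_handle [(0.93, array([216.4, 176.3]), array([0.4269, 0.0597])), (0.46, array([281.3, 147.6]), array([0.6712, 0.1699]))]
green [ 229   21   38   42 1197] [247.66332498  41.50041771] [0.46832147 0.45597346 0.056     ]
```

View pics/w10.png

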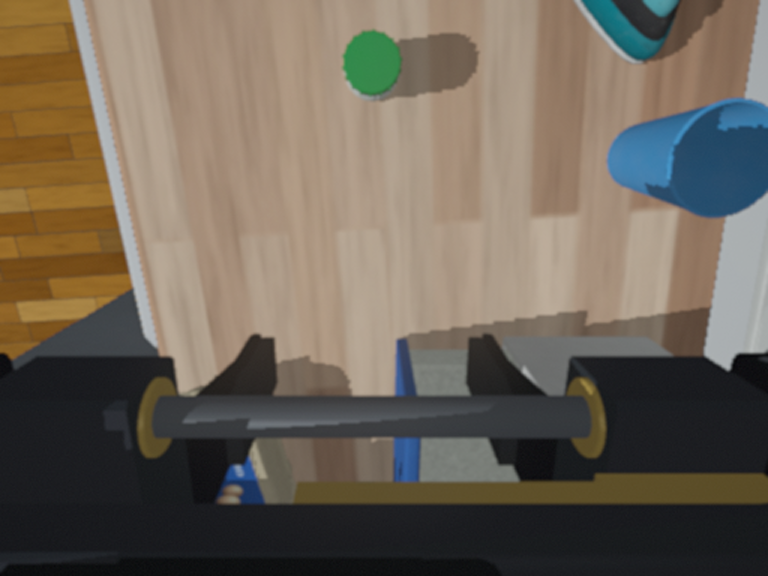

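The picture shows the green-capped pot at (248,42), clear of the blue beaker (480,105), and no other pot nearby. I move over it and grasp.

>>> {"name": "play_rows", "arguments": {"motion": [[0.2,0,0,0,0,0,85],[0.45,0,0,0,0,0,85],[0.699,-0.005,0.2,0,0,0,85],[0.699,-0.005,0.5,0,0,0,85],[0.699,-0.005,0.5,0,0,0,85]]}}

```text
time: 25.12
ee_pos: [0.4635, 0.4542, 0.1504]
eef_rot: [0.728, 0.685, -0.004, 0.0]
ft_force: [0.8, 0.1, -0.3]
width: 0.0738
```

```bash
python3 -c "
from h import *
to([.466,.455,.021])
s=eyes.camera('side');a=eyes.camera('scene');lm((s,a),dict(pills_c=0))"
```

```text
t 25.12 p [0.4635 0.4542 0.1504] yaw 86.48 F [ 0.8  0.1 -0.3] M [-0.05 -0.13  0.05] w 0.0738
rel [np.float64(0.009), np.float64(0.016), np.float64(0.647)]
pills_c [(0.58, array([212.4, 148.9]), array([0.4736, 0.4492]))]
pills_c [(0.45, array([172.3, 168. ]), array([0.4824, 0.498 ]))]
```

>>> {"name": "play_rows", "arguments": {"motion": [[0,0,0.2,0,0,0,85],[0,0,0.45,0,0,0,85],[0,0,0.67,0,0,0,85],[0,0,0.67,0,0,0,85],[0,0,0.67,0,0,0,40]], "squeeze": 15}}

```text
time: 25.95
ee_pos: [0.4665, 0.4576, 0.0243]
eef_rot: [0.729, 0.684, 0.002, -0.0]
ft_force: [-0.7, 0.4, 1.0]
width: 0.0697
```

>>> {"name": "play_rows", "arguments": {"motion": [[0,0,0,0,0,0,30],[0,0,0,0,0,0,30],[0,0,0,0,0,0,30],[0,0,0,0,0,0,30]]}}

```text
time: 26.45
ee_pos: [0.4657, 0.4567, 0.0218]
eef_rot: [0.729, 0.685, 0.001, 0.0]
ft_force: [-0.6, 0.5, 5.5]
width: 0.0439
```

```bash
python3 -c "
from h import *
pose()"
```

```text
t 26.45 p [0.4657 0.4567 0.0218] yaw 86.41 F [-0.6  0.5  5.5] M [-0.17 -0.16 -0.03] w 0.0439
```

>>> {"name": "play_rows", "arguments": {"motion": [[0,0,-0.15,0,0,0,30],[0,0,-0.4,0,0,0,30],[0,0,-0.7,0,0,0,30],[0,0,-1.0,0,0,0,30]]}}

```text
time: 26.95
ee_pos: [0.4648, 0.4559, 0.2224]
eef_rot: [0.729, 0.685, -0.0, -0.0]
ft_force: [1.3, 0.4, -0.6]
width: 0.0441
```

>>> {"name": "play_rows", "arguments": {"motion": [[-0.2,0.04,0,0,0,0,30],[-0.4,0.08,0,0,0,0,30],[-0.6,0.12,0,0,0,0,30],[-0.8,0.16,0,0,0,0,30],[-1.0,0.2,0,0,0,0,30]]}}

```text
time: 27.58
ee_pos: [0.4924, 0.2527, 0.2206]
eef_rot: [0.729, 0.685, -0.0, -0.0]
ft_force: [0.3, 0.3, -0.1]
width: 0.0441
```

>>> {"name": "play_rows", "arguments": {"motion": [[-0.2,0.04,0,0,0,0.1,30],[-0.4,0.08,0,0,0,0.2,30],[-0.6,0.12,0,0,0,0.3,30],[-0.8,0.16,0,0,0,0.4,30],[-1.0,0.2,0,0,0,0.5,30]]}}

```text
time: 28.2
ee_pos: [0.5198, 0.0508, 0.2207]
eef_rot: [0.936, 0.351, -0.0, 0.0]
ft_force: [0.8, -1.0, -0.9]
width: 0.0443
```

>>> {"name": "play_rows", "arguments": {"motion": [[0,0,0,0,0,0.1,30],[0,0,0,0,0,0.2,30],[0,0,0,0,0,0.3,30],[0,0,0,0,0,0.4,30],[0,0,0,0,0,0.499,30]]}}

```text
time: 28.82
ee_pos: [0.5197, 0.0522, 0.2206]
eef_rot: [0.999, -0.033, -0.0, 0.0]
ft_force: [-0.2, 0.6, -0.8]
width: 0.044
```

>>> {"name": "play_rows", "arguments": {"motion": [[0,0,0,0,0,0,30],[0,0,0,0,0,0,30],[0,0,0,0,0,0,30]]}}

```text
time: 29.2
ee_pos: [0.52, 0.0521, 0.2209]
eef_rot: [1.0, -0.029, -0.0, 0.0]
ft_force: [1.0, 0.1, -1.1]
width: 0.0441
```

```bash
python3 -c "
from h import *
w=eyes.camera('wrist');s=eyes.camera('side')
lm((w,s),dict(drawer_handle=.135,drawer_in=.012))
# blue drawer front and cabinet edge in wrist picture, along rays above
b=cv2.cvtColor(w['image'],cv2.COLOR_RGB2HSV)
m=(b[...,0]>105)&(b[...,0]<125)&(b[...,1]>140)
for c in (60,100,140,180,220,260,300,340,400,440):
  y=np.nonzero(m[:,c])[0]
  if len(y): print(c,y.min(),y.max(),len(y),atz(w,(c,y.min()),.15)[:2])
save(w,'w11',s=1.5)
to([.526,.03,.2],-3.5)
"
```

```text
drawer_handle []
drawer_handle [(0.88, array([217.5, 173.9]), array([0.4325, 0.0714]))]
drawer_in [(0.79, array([239.6, 150.5]), array([0.5344, 0.0619]))]
drawer_in [(0.84, array([249.4, 201.5]), array([0.5302, 0.0634]))]
100 225 236 12 [0.49715319 0.18753868]
140 198 236 28 [0.52063015 0.14730008]
180 192 244 51 [0.52411113 0.11146478]
220 315 319 5 [0.39406925 0.0872285 ]
300 210 221 11 [0.5012565 0.0067606]
340 233 233 1 [ 0.47675992 -0.02948022]
t 29.5 p [0.5201 0.052  0.2209] yaw -3.47 F [-0.8 -0.2 -0.9] M [0.03 0.03 0.03] w 0.0439
rel [np.float64(0.036), np.float64(0.108), np.float64(0.105), np.float64(0.0003)]
```

View pics/w11.png

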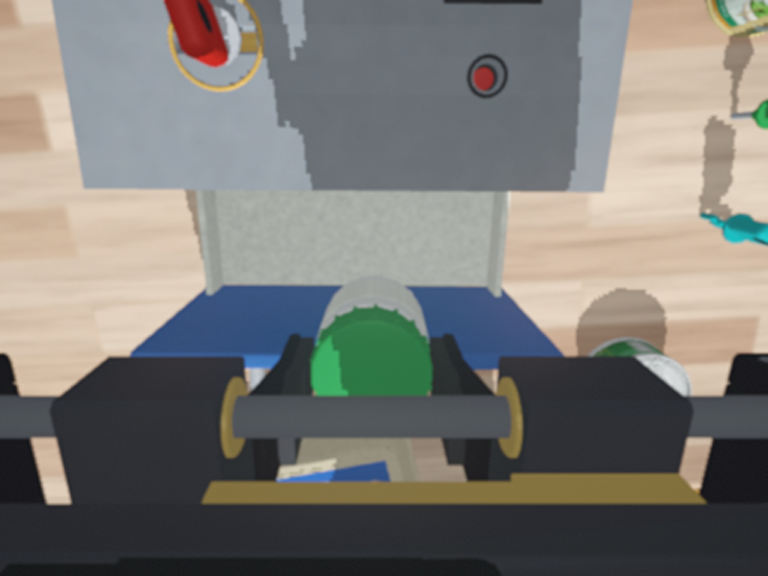

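The picture shows the open drawer under the held pot: floor visible, cabinet edge at row 125, drawer front at row 192. I lower it in stages.

>>> {"name": "play_rows", "arguments": {"motion": [[0.03,0.02,0.15,0,0,0,30],[0.03,0.02,0.3,0,0,0,30],[0.03,0.02,0.45,0,0,0,30],[0.03,0.02,0.6,0,0,0,30],[0.03,0.02,0.6,0,0,0,30]]}}

```text
time: 30.12
ee_pos: [0.5243, 0.0474, 0.0992]
eef_rot: [1.0, -0.03, -0.002, 0.0]
ft_force: [0.7, 0.4, -0.5]
width: 0.0441
```

>>> {"name": "play_rows", "arguments": {"motion": [[0,0,0.08,0,0,0,30],[0,0,0.16,0,0,0,30],[0,0,0.24,0,0,0,30],[0,0,0.24,0,0,0,30]]}}

```text
time: 30.62
ee_pos: [0.5248, 0.0476, 0.0515]
eef_rot: [1.0, -0.03, -0.001, 0.0]
ft_force: [-0.6, 0.7, 0.2]
width: 0.0439
```

```bash
python3 -c "
from h import *
pose()"
```

```text
t 30.62 p [0.5248 0.0476 0.0515] yaw -3.49 F [-0.6  0.7  0.2] M [-0.    0.03 -0.04] w 0.0439
```

>>> {"name": "play_rows", "arguments": {"motion": [[0,0,0.04,0,0,0,30],[0,0,0.075,0,0,0,30],[0,0,0.075,0,0,0,30],[0,0,0.075,0,0,0,75],[0,0,0.075,0,0,0,75]]}}

```text
time: 31.25
ee_pos: [0.5261, 0.0477, 0.0383]
eef_rot: [1.0, -0.03, 0.0, 0.0]
ft_force: [-0.5, -1.2, 0.2]
width: 0.057
```

>>> {"name": "play_rows", "arguments": {"motion": [[0,0,0,0,0,0,75],[0,0,0,0,0,0,75],[0,0,0,0,0,0,75],[0,0,-0.2,0,0,0,75],[0,0,-0.5,0,0,0,75]]}}

```text
time: 31.88
ee_pos: [0.5245, 0.0475, 0.1378]
eef_rot: [1.0, -0.03, -0.002, -0.0]
ft_force: [1.3, -0.9, 0.5]
width: 0.0654
```

>>> {"name": "play_rows", "arguments": {"motion": [[0,0,-0.25,0,0,0,75],[0,0,-0.5,0,0,0,75],[0,0,-0.5,0,0,0,75]]}}

```text
time: 32.25
ee_pos: [0.5277, 0.0482, 0.2419]
eef_rot: [1.0, -0.03, 0.003, -0.0]
ft_force: [0.0, -0.1, -1.6]
width: 0.0651
```

```bash
python3 -c "
from h import *
pose()
w=eyes.camera('wrist');s=eyes.camera('side');a=eyes.camera('scene')
lm((w,s,a),dict(pills_c=.012));lm((w,s),dict(drawer_in=.012,drawer_handle=.135))
h=cv2.cvtColor(w['image'],cv2.COLOR_RGB2HSV);m=(h[...,0]>50)&(h[...,0]<85)&(h[...,1]>120)
n,L,S,C=cv2.connectedComponentsWithStats(m.astype(np.uint8))
for i in range(1,n):
  if S[i,4]>60: print('green',S[i],C[i],atz(w,C[i],.07))
"
```

```text
t 32.25 p [0.5277 0.0482 0.2419] yaw -3.49 F [ 0.  -0.1 -1.6] M [0.05 0.02 0.08] w 0.0651
pills_c [(0.89, array([246.5, 163.7]), array([0.5213, 0.0505])), (0.61, array([236.2, 156.1]), array([0.5327, 0.0639]))]
pills_c [(0.71, array([252.2, 204.3]), array([0.5353, 0.047 ])), (0.62, array([256.3, 310.4]), array([ 0.4421, -0.3366]))]
pills_c []
drawer_in [(0.67, array([239.3, 155.1]), array([0.5339, 0.0596]))]
drawer_in [(0.77, array([251. , 202.7]), array([0.5336, 0.056 ]))]
drawer_handle []
drawer_handle [(0.66, array([214.7, 177.6]), array([0.4208, 0.0543]))]
green [484  76  28  18 348] [497.17816092  84.08908046] [ 0.60608145 -0.2319807   0.07      ]
green [232 151  35  36 937] [248.86125934 168.43649947] [0.52738081 0.04710872 0.07      ]
```

The pot stands in the drawer: cap at (.526,.048), drawer_in about (.533,.060). Next I put closed fingers into the gap between bar and front and push the drawer shut.

>>> {"name": "play_rows", "arguments": {"motion": [[-0.13,0,0,0,0,0,0],[-0.26,0,0,0,0,0,0],[-0.386,-0.011,0,0,0,0,0],[-0.386,-0.011,0,0,0,0,0],[-0.386,-0.011,0.1,0,0,0,0]]}}

```text
time: 33.38
ee_pos: [0.4502, 0.0545, 0.2189]
eef_rot: [1.0, -0.031, 0.002, 0.0]
ft_force: [0.1, -0.1, -0.1]
width: 0.0232
```

```bash
python3 -c "
from h import *
to([.4485,.05,.16],-3.5)
w=eyes.camera('wrist');s=eyes.camera('side')
# where is bar and front in side image relative predicted
b=cv2.cvtColor(w['image'],cv2.COLOR_RGB2HSV)
m=(b[...,0]>105)&(b[...,0]<125)&(b[...,1]>140);m[240:]=0
for c in range(120,400,40):
  y=np.nonzero(m[:,c])[0]
  if len(y)>5: print(c,y.min(),y.max(),len(y),atz(w,(c,y.min()),.15)[:2],atz(w,(c,y.max()),.15)[:2])
lm((w,s),dict(drawer_handle=.135))
"
```

```text
t 33.38 p [0.4502 0.0545 0.2189] yaw -3.51 F [ 0.1 -0.1 -0.1] M [ 0.05 -0.04  0.02] w 0.0232
rel [np.float64(-0.008), np.float64(0.023), np.float64(0.294), np.float64(-0.0001)]
120 146 171 26 [0.49806415 0.15820086] [0.47695378 0.16201245]
160 141 171 31 [0.50018527 0.12443674] [0.47491499 0.12803796]
200 141 171 19 [0.49820269 0.09141632] [0.47287638 0.09406634]
240 142 171 16 [0.49539711 0.05845372] [0.47083794 0.06009762]
280 161 171 11 [0.47744038 0.02587766] [0.46879968 0.02613177]
drawer_handle [(0.74, array([233.7,  94.5]), array([0.5333, 0.0616])), (0.71, array([229. , 212.2]), array([0.4284, 0.0736]))]
drawer_handle [(0.57, array([216.3, 174. ]), array([0.4288, 0.0718]))]
```

>>> {"name": "play_rows", "arguments": {"motion": [[0.01,0,0.1,0,0,0,0],[0.01,0,0.2,0,0,0,0],[0.01,0,0.3,0,0,0,0],[0.01,0,0.4,0,0,0,0],[0.01,0,0.51,0,0,0,0]]}}

```text
time: 34.2
ee_pos: [0.4518, 0.0546, 0.1161]
eef_rot: [1.0, -0.031, 0.001, -0.0]
ft_force: [-0.5, -1.3, -1.1]
width: 0.0009
```

>>> {"name": "play_rows", "arguments": {"motion": [[0.05,0,0,0,0,0,0],[0.12,0,0,0,0,0,0],[0.2,0,0,0,0,0,0],[0.28,0,0,0,0,0,0]]}}

```text
time: 34.7
ee_pos: [0.5087, 0.0508, 0.1169]
eef_rot: [1.0, -0.031, 0.001, -0.0]
ft_force: [-2.3, 0.0, 0.0]
width: 0.0005
```

```bash
python3 -c "
from h import *
pose()
s=eyes.camera('side');lm((s,),dict(drawer_handle=.135))"
```

```text
t 34.7 p [0.5087 0.0508 0.1169] yaw -3.53 F [-2.3  0.   0. ] M [0.01 0.54 0.02] w 0.0005
drawer_handle [(0.56, array([234. , 170.7]), array([0.4848, 0.0752]))]
```

>>> {"name": "play_rows", "arguments": {"motion": [[0.08,0,0,0,0,0,0],[0.16,0,0,0,0,0,0],[0.22,0,0,0,0,0,0],[0.245,0,0,0,0,0,0],[0.255,0,0,0,0,0,0]]}}

```text
time: 35.42
ee_pos: [0.5542, 0.0482, 0.1162]
eef_rot: [1.0, -0.03, -0.004, 0.001]
ft_force: [-26.7, -0.7, 20.4]
width: 0.0005
```

>>> {"name": "play_rows", "arguments": {"motion": [[0.01,0,0,0,0,0,0],[0.02,0,0,0,0,0,0],[0.02,0,0,0,0,0,0]]}}

```text
time: 35.8
ee_pos: [0.5543, 0.0481, 0.1161]
eef_rot: [1.0, -0.03, -0.008, 0.002]
ft_force: [-41.9, -1.3, 31.1]
width: 0.0005
```

```bash
python3 -c "
from h import *
pose()
s=eyes.camera('side');lm((s,),dict(drawer_handle=.135))"
```

```text
t 35.8 p [0.5543 0.0481 0.1161] yaw -3.41 F [-41.9  -1.3  31.1] M [-0.42  9.34 -0.07] w 0.0005
drawer_handle [(0.73, array([247.8, 171.7]), array([0.5246, 0.0589]))]
```

>>> {"name": "play_rows", "arguments": {"motion": [[-0.04,0,0,0,0,0,0],[-0.07,0,0,0,0,0,0],[-0.07,0,-0.2,0,0,0,0],[-0.07,0,-0.45,0,0,0,0],[-0.07,0,-0.68,0,0,0,40]]}}

```text
time: 36.52
ee_pos: [0.548, 0.0485, 0.254]
eef_rot: [1.0, -0.031, 0.001, -0.0]
ft_force: [1.3, -0.2, 1.0]
width: 0.0046
```

>>> {"name": "play_rows", "arguments": {"motion": [[0.12,-0.1,0,0,0,-0.05,40],[0.25,-0.2,0,0,0,-0.1,40],[0.4,-0.3,0,0,0,-0.16,40],[0.492,-0.386,0,0,0,-0.16,40],[0.492,-0.386,0,0,0,-0.16,40]]}}

```text
time: 37.15
ee_pos: [0.6512, 0.1212, 0.2511]
eef_rot: [0.995, 0.096, -0.0, -0.001]
ft_force: [0.5, 0.2, 0.2]
width: 0.034
```

>>> {"name": "play_rows", "arguments": {"motion": [[0,0,0,0,0,0,40],[0,0,0,0,0,0,40],[0,0,0,0,0,0,40]]}}

```text
time: 37.52
ee_pos: [0.6505, 0.119, 0.2524]
eef_rot: [0.996, 0.095, 0.0, 0.0]
ft_force: [0.6, 0.2, 0.1]
width: 0.0349
```

```bash
python3 -c "
from h import *
to([.6515,.1193,.173],10.9)
s=eyes.camera('side');lm((s,),dict(drawer_handle=.135))"
```

```text
t 37.52 p [0.6505 0.119  0.2524] yaw 10.86 F [0.6 0.2 0.1] M [-0.04  0.01  0.01] w 0.0349
rel [np.float64(0.005), np.float64(-0.001), np.float64(0.397), np.float64(-0.0004)]
drawer_handle [(0.63, array([249.8, 170.9]), array([0.5316, 0.0615])), (0.47, array([287.9, 310.8]), array([ 0.4792, -0.4333]))]
```

>>> {"name": "play_rows", "arguments": {"motion": [[0.005,0,0.13,0,0,0,40],[0.005,0,0.27,0,0,0,40],[0.005,0,0.394,0,0,0,40],[0.005,0,0.394,0,0,0,40],[0.005,0,0.394,0,0,0,0]], "squeeze": 20}}

```text
time: 38.25
ee_pos: [0.652, 0.1199, 0.1745]
eef_rot: [0.995, 0.095, 0.001, -0.0]
ft_force: [1.0, 0.6, 1.3]
width: 0.0305
```

>>> {"name": "play_rows", "arguments": {"motion": [[0,0,0,0,0,0,0],[0,0,0,0,0,0,0],[0,0,0,0,0,0,0],[0,0,0,0,0,0,0]]}}

```text
time: 38.75
ee_pos: [0.652, 0.1198, 0.1739]
eef_rot: [0.995, 0.095, 0.001, 0.0]
ft_force: [0.7, -0.8, 4.9]
width: 0.0115
```

```bash
python3 -c "
from h import *
pose()"
```

```text
t 38.75 p [0.652  0.1198 0.1739] yaw 10.9 F [ 0.7 -0.8  4.9] M [-0.22  0.04  0.03] w 0.0115
```

>>> {"name": "play_rows", "arguments": {"motion": [[0,0,0,0,0,-0.09,0],[0,0,0,0,0,-0.18,0],[0,0,0,0,0,-0.27,0],[0,0,0,0,0,-0.36,0],[0,0,0,0,0,-0.45,0]]}}

```text
time: 39.38
ee_pos: [0.6518, 0.1197, 0.1739]
eef_rot: [0.9, 0.436, 0.0, 0.0]
ft_force: [-2.6, -2.1, 7.0]
width: 0.0116
```

>>> {"name": "play_rows", "arguments": {"motion": [[0,0,0,0,0,-0.1,0],[0,0,0,0,0,-0.2,0],[0,0,0,0,0,-0.3,0],[0,0,0,0,0,-0.395,0],[0,0,0,0,0,-0.395,0]]}}

```text
time: 40.0
ee_pos: [0.6517, 0.1195, 0.1739]
eef_rot: [0.725, 0.689, 0.0, 0.0]
ft_force: [-1.3, -1.6, 7.4]
width: 0.0116
```

```bash
python3 -c "
from h import *
pose()
s=eyes.camera('side');lm((s,),dict(drawer_handle=.135))"
```

```text
t 40.0 p [0.6517 0.1195 0.1739] yaw 87.06 F [-1.3 -1.6  7.4] M [-0.51  0.51  0.  ] w 0.0116
drawer_handle [(0.58, array([246.6, 170.7]), array([0.5223, 0.0651]))]
```

>>> {"name": "play_rows", "arguments": {"motion": [[0,0,-0.03,0,0,0,0],[0,0,-0.06,0,0,0,0],[0,0,-0.09,0,0,0,0]]}}

```text
time: 40.48
ee_pos: [0.6516, 0.1199, 0.1915]
eef_rot: [0.726, 0.688, 0.0, 0.0]
ft_force: [1.0, -0.8, -0.6]
width: 0.0115
```

>>> {"name": "play_rows", "arguments": {"motion": [[0,0,-0.1,0,0,0,0],[0,0,-0.25,0,0,0,0],[0,0,-0.45,0,0,0,0]]}}

```text
time: 40.85
ee_pos: [0.6513, 0.1197, 0.2829]
eef_rot: [0.726, 0.688, -0.0, -0.0]
ft_force: [-0.1, 0.2, 0.0]
width: 0.0119
```

```bash
python3 -c "
from h import *
pose()
s=eyes.camera('side');w=eyes.camera('wrist');lm((s,w),dict(drawer_handle=.135))
h=cv2.cvtColor(w['image'],cv2.COLOR_RGB2HSV);m=((h[...,0]<8)|(h[...,0]>172))&(h[...,1]>130);m[:150]=0;y,x=np.nonzero(m);print('bow px',x.min(),x.max(),y.min(),y.max(),'before 237 258 206 263')
"
```

```text
t 40.85 p [0.6513 0.1197 0.2829] yaw 86.96 F [-0.1  0.2  0. ] M [ 0.01 -0.12 -0.03] w 0.0119
drawer_handle [(0.75, array([250. , 168.5]), array([0.5356, 0.0742]))]
drawer_handle [(0.6, array([147. , 222.7]), array([0.5318, 0.0639]))]
bow px 237 257 205 263 before 237 258 206 263
```

The key came out freely, so the lock is back at 0, and the handle is at its shut position. I'll return the key to the third slot.

>>> {"name": "play_rows", "arguments": {"motion": [[-0.2,-0.04,-0.05,0,0,0,0],[-0.4,-0.08,-0.1,0,0,0,0],[-0.6,-0.12,-0.1,0,0,0,0],[-0.8,-0.16,-0.1,0,0,0,0],[-1.0,-0.2,-0.1,0,0,0,0]]}}

```text
time: 41.68
ee_pos: [0.6001, -0.0793, 0.3004]
eef_rot: [0.726, 0.688, -0.001, -0.0]
ft_force: [-0.4, 0.0, 0.6]
width: 0.0115
```

>>> {"name": "play_rows", "arguments": {"motion": [[-0.2,-0.04,0,0,0,0.1,0],[-0.4,-0.08,0,0,0,0.2,0],[-0.6,-0.12,0,0,0,0.3,0],[-0.8,-0.16,0,0,0,0.4,0],[-1.0,-0.2,0,0,0,0.5,0]]}}

```text
time: 42.3
ee_pos: [0.5495, -0.2767, 0.3004]
eef_rot: [0.935, 0.356, -0.001, -0.0]
ft_force: [1.3, -0.4, -0.6]
width: 0.0115
```

>>> {"name": "play_rows", "arguments": {"motion": [[0,0,0,0,0,0.1,0],[0,0,0,0,0,0.2,0],[0,0,0,0,0,0.3,0],[0,0,0,0,0,0.388,0],[0,0,0,0,0,0.388,0]]}}

```text
time: 42.92
ee_pos: [0.5501, -0.2753, 0.3005]
eef_rot: [0.998, 0.062, -0.001, -0.0]
ft_force: [0.4, 1.0, -0.7]
width: 0.0118
```

>>> {"name": "play_rows", "arguments": {"motion": [[0,0,0,0,0,0,0],[0,0,0,0,0,0,0],[0,0,0,0,0,0,0]]}}

```text
time: 43.3
ee_pos: [0.5504, -0.2754, 0.3011]
eef_rot: [0.998, 0.062, -0.0, -0.0]
ft_force: [-0.1, -0.5, -0.9]
width: 0.0118
```

```bash
python3 -c "
from h import *
to([.5416,-.3451,.11],7)"
```

```text
t 43.3 p [ 0.5504 -0.2754  0.3011] yaw 7.09 F [-0.1 -0.5 -0.9] M [ 0.04  0.04 -0.01] w 0.0118
rel [np.float64(-0.087), np.float64(0.34), np.float64(0.955), np.float64(0.001)]
```

>>> {"name": "play_rows", "arguments": {"motion": [[-0.05,0.2,0,0,0,0.001,0],[-0.087,0.34,0.2,0,0,0.001,0],[-0.087,0.34,0.5,0,0,0.001,0],[-0.087,0.34,0.75,0,0,0.001,0],[-0.087,0.34,0.955,0,0,0.001,0]]}}

```text
time: 43.92
ee_pos: [0.5408, -0.3449, 0.108]
eef_rot: [0.998, 0.061, -0.001, -0.0]
ft_force: [-0.0, -0.9, -1.4]
width: 0.0117
```

>>> {"name": "play_rows", "arguments": {"motion": [[0,0,0,0,0,0,0],[0,0,0,0,0,0,0]]}}

```text
time: 44.18
ee_pos: [0.5425, -0.3454, 0.1122]
eef_rot: [0.998, 0.061, 0.001, 0.001]
ft_force: [0.9, -0.1, -0.6]
width: 0.0117
```

```bash
python3 -c "
from h import *
to([.5416,-.3451,.058],7)"
```

```text
t 44.17 p [ 0.5425 -0.3454  0.1122] yaw 6.96 F [ 0.9 -0.1 -0.6] M [ 0.04 -0.01  0.04] w 0.0117
rel [np.float64(-0.005), np.float64(-0.002), np.float64(0.271), np.float64(-0.0004)]
```

>>> {"name": "play_rows", "arguments": {"motion": [[0,0,0.06,0,0,0,0],[0,0,0.12,0,0,0,0],[0,0,0.16,0,0,0,0],[0,0,0.16,0,0,0,0]]}}

```text
time: 44.68
ee_pos: [0.5411, -0.3448, 0.0773]
eef_rot: [0.998, 0.061, -0.001, -0.0]
ft_force: [0.3, -0.3, -0.1]
width: 0.0119
```

>>> {"name": "play_rows", "arguments": {"motion": [[0,0,0.04,0,0,0,0],[0,0,0.08,0,0,0,0],[0,0,0.1,0,0,0,0],[0,0,0.1,0,0,0,0]]}}

```text
time: 45.18
ee_pos: [0.5415, -0.3451, 0.058]
eef_rot: [0.998, 0.061, -0.0, 0.0]
ft_force: [-0.5, 0.0, 0.2]
width: 0.0119
```

>>> {"name": "play_rows", "arguments": {"motion": [[0,0,0,0,0,0,40],[0,0,0,0,0,0,40],[0,0,0,0,0,0,40],[0,0,-0.2,0,0,0,40],[0,0,-0.5,0,0,0,40]]}}

```text
time: 45.8
ee_pos: [0.5404, -0.3445, 0.1577]
eef_rot: [0.998, 0.061, -0.001, -0.001]
ft_force: [0.9, 0.3, 0.5]
width: 0.0348
```

>>> {"name": "play_rows", "arguments": {"motion": [[0,0,-0.25,0,0,0,40],[0,0,-0.4,0,0,0,40],[0,0,-0.4,0,0,0,40],[0,0,-0.4,0,0,0,40]]}}

```text
time: 46.3
ee_pos: [0.5412, -0.3449, 0.2373]
eef_rot: [0.998, 0.061, -0.0, -0.0]
ft_force: [0.9, 0.1, -0.6]
width: 0.0349
```

```bash
python3 -c "
from h import *
pose()
w=eyes.camera('wrist');s=eyes.camera('side')
lm((w,s),dict(stylus=.014,key_red=.024,key_block_hole3=.05),4)
for c,q in dict(red=(300,289),blue=(278,297),yellow=(255,306)).items():
  b,n=blob(s,c,q);print(c,b,n)
print('red proj',proj(w,[.5418,-.3452,.075]))
g=cv2.cvtColor(w['image'],cv2.COLOR_RGB2HSV);m=(g[...,2]<60);m[250:]=0
n,L,S,C=cv2.connectedComponentsWithStats(m.astype(np.uint8))
for i in range(1,n):
  if S[i,4]>80: print('dark',S[i],C[i])
print('pred styl axis',proj(w,[.609,-.337,.139]),proj(w,[.609,-.337,.054]),'side',proj(s,[.609,-.337,.139]),proj(s,[.609,-.337,.054]))
g=cv2.cvtColor(s['image'],cv2.COLOR_RGB2HSV);m=(g[...,2]<60);m[:255]=0;m[295:]=0;m[:,:310]=0;m[:,345:]=0
n,L,S,C=cv2.connectedComponentsWithStats(m.astype(np.uint8))
for i in range(1,n):
  if S[i,4]>20: print('dark side',S[i],C[i])
save(w,'w12',(150,0,350,200),4)
"
```

```text
t 46.3 p [ 0.5412 -0.3449  0.2373] yaw 6.95 F [ 0.9  0.1 -0.6] M [-0.01  0.08  0.05] w 0.0349
stylus [(0.9, array([249.9, 109. ]), array([ 0.6063, -0.3396])), (0.8, array([340.4,  74.8]), array([ 0.6611, -0.4467])), (0.6, array([189.3, 102.8]), array([ 0.6044, -0.2615]))]
stylus [(0.72, array([358.8, 334.3]), array([ 0.6465, -0.4572])), (0.69, array([320.6, 294.9]), array([ 0.6067, -0.3379])), (0.61, array([305.2, 273.8]), array([ 0.5946, -0.2667]))]
key_red [(0.56, array([248. , 159.5]), array([ 0.5423, -0.345 ]))]
key_red [(0.74, array([287.8, 310.3]), array([ 0.511 , -0.3636])), (0.57, array([296.7, 301.8]), array([ 0.5394, -0.3473])), (0.42, array([282.4, 196.8]), array([0.638 , 0.0444]))]
key_block_hole3 [(0.88, array([251.7, 242.9]), array([ 0.4355, -0.3632])), (0.78, array([248.5, 109.1]), array([ 0.6073, -0.3375])), (0.63, array([248.4, 202. ]), array([ 0.4925, -0.3517])), (0.6, array([248.7, 167.5]), array([ 0.5376, -0.3464]))]
key_block_hole3 [(0.95, array([299.2, 296.2]), array([ 0.5421, -0.3512])), (0.87, array([256.1, 311.5]), array([ 0.4338, -0.3637])), (0.81, array([319.4, 284.4]), array([ 0.6014, -0.3325])), (0.74, array([276.4, 303.3]), array([ 0.4845, -0.3554]))]
red [298.98387097 288.14516129] 124
blue [277.54166667 296.7       ] 120
yellow [255.16541353 304.36090226] 133
red proj [248.152207   168.64406707]
dark [ 397   93  115  104 8754] [452.84144391 145.49211789]
dark [189 224  27  26 313] [203.485623   241.86261981]
dark [279 224  27  26 246] [292.08943089 242.3699187 ]
dark [  0 236   9  14 103] [  3.33980583 243.30097087]
dark [  76  237  101   13 1103] [128.29555757 243.80961015]
dark [487 236  25  14 319] [499.58934169 242.8338558 ]
dark [ 319  238  101   12 1072] [366.9011194  243.98507463]
pred styl axis [248.40534501 111.04939432] [248.23748036 107.66848632] side [327.7899066  260.29534844] [323.249058  284.1361637]
dark side [321 259   9  28 156] [324.93589744 273.12179487]
```

>>> {"name": "play_rows", "arguments": {"motion": [[0.15,0,0,0,0,0,40],[0.331,0,0.1,0,0,0,40],[0.331,0,0.3,0,0,0,40],[0.331,0,0.36,0,0,0,40],[0.331,0,0.36,0,0,0,40]]}}

```text
time: 47.32
ee_pos: [0.6067, -0.3374, 0.1661]
eef_rot: [0.998, 0.06, -0.0, -0.0]
ft_force: [-0.7, -0.3, 1.3]
width: 0.035
```

```bash
python3 -c "
from h import *
to([.607,-.337,.085],7)
w=eyes.camera('wrist')
g=w['image'][120:300,150:350].astype(int).sum(2)
save(w,'w13',(150,140,350,290),4)
p,R=pose();print(proj(w,p),proj(w,[.607,-.337,.139]))"
```

```text
t 47.33 p [ 0.6067 -0.3374  0.1661] yaw 6.91 F [-0.7 -0.3  1.3] M [ 0.02  0.03 -0.03] w 0.035
rel [np.float64(0.002), np.float64(-0.002), np.float64(0.406), np.float64(-0.001)]
t 47.38 p [ 0.6072 -0.3376  0.1674] yaw 6.9 F [-0.   0.6  0.5] M [-0.   -0.02  0.06] w 0.0347
[248.37045184 225.5314401 ] [247.44720712 210.21017694]
```

View pics/w13.png

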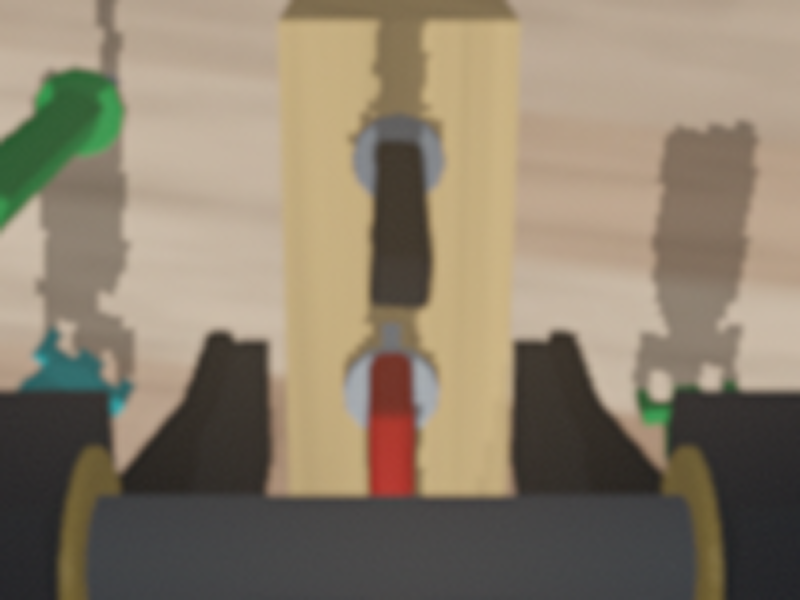

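The picture shows the black stylus (barrel top about (250,213)) centred between the open fingers and the red key seated behind it. I descend and grip.

>>> {"name": "play_rows", "arguments": {"motion": [[0,0,0.15,0,0,0,40],[0,0,0.3,0,0,0,40],[0,0,0.405,0,0,0,40],[0,0,0.405,0,0,0,40],[0,0,0.405,0,0,0,0]], "squeeze": 25}}

```text
time: 48.0
ee_pos: [0.6081, -0.3374, 0.0869]
eef_rot: [0.998, 0.061, 0.001, 0.001]
ft_force: [-0.9, -0.2, -0.3]
width: 0.0303
```

>>> {"name": "play_rows", "arguments": {"motion": [[0,0,0,0,0,0,0],[0,0,0,0,0,0,0],[0,0,0,0,0,0,0],[0,0,0,0,0,0,0]]}}

```text
time: 48.5
ee_pos: [0.6076, -0.3372, 0.0859]
eef_rot: [0.998, 0.061, 0.0, 0.0]
ft_force: [-1.3, -1.0, 6.1]
width: 0.0117
```

```bash
python3 -c "
from h import *
pose()"
```

```text
t 48.5 p [ 0.6076 -0.3372  0.0859] yaw 6.95 F [-1.3 -1.   6.1] M [ 0.02  0.25 -0.02] w 0.0117
```

>>> {"name": "play_rows", "arguments": {"motion": [[0,0,-0.15,0,0,0,0],[0,0,-0.4,0,0,0,0],[0,0,-0.7,0,0,0,0],[0,0,-1.0,0,0,0,0]]}}

```text
time: 49.0
ee_pos: [0.6069, -0.3368, 0.2867]
eef_rot: [0.998, 0.061, -0.0, -0.0]
ft_force: [0.5, -0.3, -1.6]
width: 0.0115
```

>>> {"name": "play_rows", "arguments": {"motion": [[-0.02,-0.2,-0.05,0,0,0,0],[-0.02,-0.4,-0.07,0,0,0,0],[-0.02,-0.6,-0.07,0,0,0,0],[-0.02,-0.8,-0.07,0,0,0,0]]}}

```text
time: 49.5
ee_pos: [0.5835, -0.1773, 0.2989]
eef_rot: [0.998, 0.061, -0.0, 0.0]
ft_force: [0.5, -0.4, -1.5]
width: 0.0118
```

>>> {"name": "play_rows", "arguments": {"motion": [[-0.02,-0.2,0,0,0,0,0],[-0.02,-0.4,0,0,0,0,0],[-0.02,-0.6,0,0,0,0,0],[-0.02,-0.8,0,0,0,0,0],[-0.02,-0.8,0,0,0,0,0]]}}

```text
time: 50.12
ee_pos: [0.5601, -0.0163, 0.2995]
eef_rot: [0.998, 0.064, 0.0, -0.0]
ft_force: [0.0, -0.5, -0.5]
width: 0.0117
```

>>> {"name": "play_rows", "arguments": {"motion": [[0,0,0,0,0,0,0],[0,0,0,0,0,0,0],[0,0,0,0,0,0,0]]}}

```text
time: 50.5
ee_pos: [0.5607, -0.0213, 0.2989]
eef_rot: [0.998, 0.06, -0.0, 0.0]
ft_force: [0.5, 0.4, -0.7]
width: 0.0118
```

```bash
cat > btn.py <<'E'
from h import *
p,R=pose()
w=eyes.camera('wrist');s=eyes.camera('side');lm((w,s),dict(button_top=.156,keyhole=.165))
h=cv2.cvtColor(w['image'],cv2.COLOR_RGB2HSV);m=((h[...,0]<8)|(h[...,0]>172))&(h[...,1]>120);m[225:]=0
n,L,S,C=cv2.connectedComponentsWithStats(m.astype(np.uint8))
for i in range(1,n):
  if S[i,4]>15: print('red',S[i],C[i],atz(w,C[i],.156))
print('tip pred px',proj(w,p+R@[0,0,.0719]))
g=cv2.cvtColor(w['image'],cv2.COLOR_RGB2GRAY)
E
python3 btn.py
```

```text
t 50.5 p [ 0.5607 -0.0213  0.2989] yaw 6.86 F [ 0.5  0.4 -0.7] M [ 0.05 -0.06 -0.  ] w 0.0118
button_top [(0.5, array([246.4, 110.1]), array([ 0.6273, -0.0117]))]
button_top [(0.21, array([256.5, 313.2]), array([ 0.414 , -0.4353])), (0.16, array([282.6, 149.7]), array([0.6584, 0.1225]))]
keyhole [(0.91, array([116.3,  66.2]), array([0.6534, 0.1186])), (0.38, array([473.4, 146.4]), array([ 0.6198, -0.251 ]))]
keyhole [(0.67, array([281.9, 148.3]), array([0.6537, 0.1172])), (0.43, array([265.1, 158.8]), array([0.583 , 0.0707]))]
red [240 103  10  11  88] [244.75       107.92045455] [ 0.62923992 -0.00971213  0.156     ]
red [461 186  25  25 399] [472.86466165 197.9047619 ] [ 0.56289414 -0.27659437  0.156     ]
tip pred px [247.86176525 192.57152715]
```

>>> {"name": "play_rows", "arguments": {"motion": [[0.15,-0.01,0,0,0,0,0],[0.343,-0.023,0,0,0,0,0],[0.343,-0.023,0.15,0,0,0,0],[0.343,-0.023,0.24,0,0,0,0],[0.343,-0.023,0.24,0,0,0,0]]}}

```text
time: 51.42
ee_pos: [0.6273, -0.0079, 0.2501]
eef_rot: [0.998, 0.06, -0.001, 0.0]
ft_force: [-0.0, 0.1, -0.8]
width: 0.0117
```

>>> {"name": "play_rows", "arguments": {"motion": [[0,0,0,0,0,0,0],[0,0,0,0,0,0,0],[0,0,0,0,0,0,0]]}}

```text
time: 51.8
ee_pos: [0.6283, -0.0075, 0.2519]
eef_rot: [0.998, 0.061, 0.001, 0.0]
ft_force: [0.4, 0.1, -0.5]
width: 0.012
```

```bash
python3 -c "
from h import *
to([.6283,-.0085,.232])"; python3 btn.py
```

```text
t 51.8 p [ 0.6283 -0.0075  0.2519] yaw 6.94 F [ 0.4  0.1 -0.5] M [ 0.   -0.   -0.03] w 0.012
rel [np.float64(-0.001), np.float64(0.005), np.float64(0.099)]
t 51.8 p [ 0.6283 -0.0075  0.2519] yaw 6.94 F [ 0.4  0.1 -0.5] M [ 0.   -0.   -0.03] w 0.012
button_top [(0.39, array([252.6, 183.2]), array([ 0.6308, -0.0118]))]
button_top []
keyhole [(0.91, array([109.9, 144. ]), array([0.6536, 0.119 ]))]
keyhole [(0.59, array([283.5, 151.4]), array([0.6524, 0.0976]))]
red [245 181  11   9  79] [250.43037975 185.        ] [ 0.62875767 -0.00998374  0.156     ]
tip pred px [247.82278196 192.57068099]
```

>>> {"name": "play_rows", "arguments": {"motion": [[0,0.005,0.03,0,0,0,0],[0,0.005,0.06,0,0,0,0],[0,0.005,0.095,0,0,0,0],[0,0.005,0.095,0,0,0,0]]}}

```text
time: 52.6
ee_pos: [0.6279, -0.0086, 0.2313]
eef_rot: [0.998, 0.061, -0.001, 0.0]
ft_force: [0.3, 0.0, -0.9]
width: 0.0118
```

>>> {"name": "play_rows", "arguments": {"motion": [[0,0,0.01,0,0,0,0],[0,0,0.02,0,0,0,0],[0,0,0.03,0,0,0,0],[0,0,0.03,0,0,0,0]]}}

```text
time: 53.1
ee_pos: [0.6284, -0.0084, 0.2263]
eef_rot: [0.998, 0.061, 0.0, 0.0]
ft_force: [-0.2, -0.3, 1.3]
width: 0.0113
```

>>> {"name": "play_rows", "arguments": {"motion": [[0,0,0.01,0,0,0,0],[0,0,0.018,0,0,0,0],[0,0,0.022,0,0,0,0],[0,0,0.022,0,0,0,0]]}}

```text
time: 53.6
ee_pos: [0.6286, -0.0083, 0.2226]
eef_rot: [0.998, 0.061, 0.001, 0.0]
ft_force: [-0.5, 0.5, 7.5]
width: 0.0115
```

>>> {"name": "play_rows", "arguments": {"motion": [[0,0,0.004,0,0,0,0],[0,0,0.006,0,0,0,0],[0,0,0.006,0,0,0,0],[0,0,0.006,0,0,0,0]]}}

```text
time: 54.1
ee_pos: [0.629, -0.0083, 0.2223]
eef_rot: [0.998, 0.061, 0.001, 0.0]
ft_force: [-1.3, -0.8, 12.0]
width: 0.0118
```

The button bottomed at full travel (12 N). I lift and return the stylus.

>>> {"name": "play_rows", "arguments": {"motion": [[0,0,-0.06,0,0,0,0],[0,0,-0.15,0,0,0,0],[0,0,-0.4,0,0,0,0],[0,0,-0.4,0,0,0,0]]}}

```text
time: 54.6
ee_pos: [0.6297, -0.0078, 0.3052]
eef_rot: [0.998, 0.061, 0.003, -0.0]
ft_force: [0.6, -0.3, -1.1]
width: 0.0117
```

>>> {"name": "play_rows", "arguments": {"motion": [[-0.04,0.2,0,0,0,0,0],[-0.08,0.4,0,0,0,0,0],[-0.12,0.6,0,0,0,0,0],[-0.15,0.81,0,0,0,0,0]]}}

```text
time: 55.1
ee_pos: [0.6177, -0.1741, 0.3006]
eef_rot: [0.998, 0.061, -0.0, 0.0]
ft_force: [1.1, 0.1, -0.8]
width: 0.0117
```

>>> {"name": "play_rows", "arguments": {"motion": [[-0.04,0.2,0,0,0,0,0],[-0.08,0.4,0,0,0,0,0],[-0.12,0.6,0,0,0,0,0],[-0.15,0.81,0,0,0,0,0],[-0.15,0.81,0,0,0,0,0]]}}

```text
time: 55.72
ee_pos: [0.6064, -0.3417, 0.2992]
eef_rot: [0.998, 0.058, -0.001, 0.0]
ft_force: [0.8, -0.1, -0.7]
width: 0.0115
```

>>> {"name": "play_rows", "arguments": {"motion": [[0,0,0,0,0,0,0],[0,0,0,0,0,0,0],[0,0,0,0,0,0,0]]}}

```text
time: 56.1
ee_pos: [0.6082, -0.3364, 0.3009]
eef_rot: [0.998, 0.061, 0.0, 0.0]
ft_force: [0.7, 0.5, -0.8]
width: 0.0116
```

```bash
python3 -c "
from h import *
to([.6074,-.3372,.14],7)"
```

```text
t 56.1 p [ 0.6082 -0.3364  0.3009] yaw 7.03 F [ 0.7  0.5 -0.8] M [0.03 0.04 0.03] w 0.0116
rel [np.float64(-0.004), np.float64(0.003), np.float64(0.804), np.float64(0.0003)]
```

>>> {"name": "play_rows", "arguments": {"motion": [[-0.004,0.003,0.2,0,0,0,0],[-0.004,0.003,0.4,0,0,0,0],[-0.004,0.003,0.6,0,0,0,0],[-0.004,0.003,0.8,0,0,0,0],[-0.004,0.003,0.8,0,0,0,0]]}}

```text
time: 56.72
ee_pos: [0.6054, -0.3371, 0.1376]
eef_rot: [0.998, 0.061, -0.002, -0.001]
ft_force: [-0.5, -0.3, 0.2]
width: 0.0121
```

>>> {"name": "play_rows", "arguments": {"motion": [[0,0,0,0,0,0,0],[0,0,0.06,0,0,0,0],[0,0,0.13,0,0,0,0],[0,0,0.2,0,0,0,0],[0,0,0.2,0,0,0,0]]}}

```text
time: 57.35
ee_pos: [0.6062, -0.3377, 0.0987]
eef_rot: [0.998, 0.061, -0.001, -0.001]
ft_force: [-1.0, 1.1, 0.1]
width: 0.0115
```

>>> {"name": "play_rows", "arguments": {"motion": [[0,0,0.03,0,0,0,0],[0,0,0.065,0,0,0,0],[0,0,0.065,0,0,0,0]]}}

```text
time: 57.72
ee_pos: [0.6069, -0.3379, 0.0869]
eef_rot: [0.998, 0.061, -0.0, -0.0]
ft_force: [0.7, 1.0, -0.1]
width: 0.0118
```

```bash
python3 -c "
from h import *
pose()"
```

```text
t 57.73 p [ 0.6069 -0.3379  0.0869] yaw 6.95 F [ 0.7  1.  -0.1] M [ 0.02 -0.    0.  ] w 0.0118
```

Seated to within about 1 mm. Release, rise clear and check everything.

>>> {"name": "play_rows", "arguments": {"motion": [[0,0,0,0,0,0,40],[0,0,0,0,0,0,40],[0,0,0,0,0,0,40],[0,0,-0.2,0,0,0,40],[0,0,-0.45,0,0,0,40]]}}

```text
time: 58.35
ee_pos: [0.6065, -0.3378, 0.1777]
eef_rot: [0.998, 0.061, -0.001, -0.001]
ft_force: [0.0, -1.1, -0.5]
width: 0.0349
```

>>> {"name": "play_rows", "arguments": {"motion": [[-0.1,0,-0.25,0,0,0,40],[-0.35,0,-0.5,0,0,0,40],[-0.5,0,-0.5,0,0,0,40],[-0.5,0,-0.5,0,0,0,40],[-0.5,0,-0.5,0,0,0,40]]}}

```text
time: 58.98
ee_pos: [0.5081, -0.3499, 0.2775]
eef_rot: [0.998, 0.061, 0.0, -0.0]
ft_force: [0.9, -0.3, -0.2]
width: 0.0347
```

```bash
python3 -c "
from h import *
pose()
w=eyes.camera('wrist');s=eyes.camera('side')
for c,q in dict(red=(300,289),blue=(278,297),yellow=(255,306)).items(): print(c,*blob(s,c,q))
g=cv2.cvtColor(s['image'],cv2.COLOR_RGB2HSV);m=(g[...,2]<60);m[:255]=0;m[295:]=0;m[:,:310]=0;m[:,345:]=0
n,L,S,C=cv2.connectedComponentsWithStats(m.astype(np.uint8))
print([(S[i],C[i]) for i in range(1,n) if S[i,4]>20])
lm((w,),dict(stylus=.014,key_red=.024,key_blue=.024));lm((s,),dict(drawer_handle=.135,keyhole=.165,tuna_tin=0,peas_tin=0,pills_c=0))"
```

```text
t 58.98 p [ 0.5081 -0.3499  0.2775] yaw 6.96 F [ 0.9 -0.3 -0.2] M [ 0.01 -0.05  0.02] w 0.0347
red [298.99206349 288.17460317] 126
blue [277.5        296.57142857] 112
yellow [255.25925926 304.39259259] 135
[(array([320, 260,   9,  28, 155], dtype=int32), array([324.        , 273.28387097]))]
stylus [(0.92, array([189.6,  74.8]), array([ 0.607 , -0.2572])), (0.73, array([332.7,  48.2]), array([ 0.6639, -0.4455])), (0.61, array([247.6,  84.8]), array([ 0.6038, -0.3379]))]
key_red [(0.91, array([243.7, 132.4]), array([ 0.5394, -0.3403]))]
key_blue [(0.93, array([307.3, 144.8]), array([ 0.5332, -0.4328])), (0.78, array([246.3, 166.6]), array([ 0.4908, -0.3499])), (0.75, array([244.5, 129.8]), array([ 0.5432, -0.341 ]))]
drawer_handle [(0.29, array([255.4, 311.5]), array([ 0.4168, -0.4178]))]
keyhole [(0.75, array([283.5, 150.4]), array([0.6544, 0.1035]))]
tuna_tin [(0.82, array([216.1, 270.5]), array([ 0.373 , -0.1826])), (0.74, array([282.9, 197.4]), array([0.6496, 0.0692]))]
peas_tin [(0.65, array([338.4, 269.2]), array([ 0.6927, -0.2654]))]
pills_c []
```

```bash
python3 -c "
from h import *
s=eyes.camera('side');a=eyes.camera('scene');lm((s,a),dict(pills_a=0,drawer_handle=.135,beaker_blue=0))
print(job.close_job())"
```

```text
pills_a [(0.7, array([253.2, 314.7]), array([ 0.4341, -0.3381]))]
pills_a [(0.54, array([269.3, 262.5]), array([ 0.3716, -0.1878]))]
drawer_handle [(0.77, array([248.7, 169.7]), array([0.53  , 0.0688])), (0.24, array([216.6, 270.7]), array([ 0.3616, -0.2968]))]
drawer_handle [(0.58, array([249.6, 179.6]), array([0.5214, 0.0638])), (0.56, array([332. , 261.9]), array([ 0.4015, -0.4087])), (0.37, array([342.8, 249.7]), array([ 0.4657, -0.3985]))]
beaker_blue [(0.21, array([299. , 300.8]), array([ 0.5537, -0.3308]))]
beaker_blue [(0.62, array([230.5, 161.3]), array([0.6966, 0.3696]))]
the job is handed in; nothing more can be done
None
```

The job is done and handed in; `close_job()` gives no verdict. The red key fitted the lock on the first try, so I never needed to try blue or yellow.

1. **Unlock and open:** I turned the red key about 1.32 rad and pulled the drawer out about 100 mm. The first pinch on the handle closed on nothing. The second, 15 mm lower, held.
2. **Pill pot:** The green-capped pot was the only one I found on the worktop. I stood it in the drawer and pushed the drawer shut. That push briefly read about 42 N in x (31 N in z) at the wrist, taken through the fingers.
3. **Lock and reset:** I turned the key back until it lifted out freely and returned it to its slot. I then pressed the button to its stop with the black stylus (12 N) and put the stylus back in its hole.

**Last checks:**
- **Keys and stylus:** The key bows and stylus are within about 1 px of their original places in the side camera.
- **Drawer:** The handle reads x = 0.530 in the side camera, against about 0.529 when shut at the start.
- **Tins:** Both tins are where they started, within measuring error.

**Checks that disagreed or were missing:**
- **Handle:** The scene camera put it 9 mm nearer (0.521), which I took as detector noise.
- **Pill pots:** A late search for pots gave two hits, which fell on the key block and the tuna tin. I judged both false.
- **Beaker:** I had no reliable final position for it, though I did not touch it.
- **Button:** I did not check directly that it had sprung back up.

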